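# Change over the drying drawer, release its locked slide and switch the dryer on

### The arm

A 7-joint arm with a two-finger parallel gripper is mounted at the origin on the work surface; the furniture and walls round the work are solid. World frame = base frame: x ahead of the robot, y to its left, z up, the work surface at z = 0. Lengths are in m, angles in degrees, forces in N, time in s.
With the tool pointing down it reaches from about 0.425 to 0.875 m from the base axis. Payload 4.7 kg.
Tool frame: the origin (TCP) lies at the very end of the fingers, on their centre line; the grasp point (between the pads) lies 19 mm behind it (pinch_z is the distance from the TCP to the grasp point, in m); z points along the fingers, y is the direction in which the jaws open and shut (so a half turn about z gives the same grasp; the last joint's range is limited). The gripper opens to 87 mm and grips with 3 to 60 N. Pads are 19 mm wide; open, the fingers measure 117 mm over their backs; the gripper's body (75 mm by 190 mm) begins 51 mm behind the grasp point.
Start: joints at [70.021, 18.392, -4.016, 83.108, 1.295, 78.541, -3.26], TCP at [0.231, -0.608, 0.223] pointing down, gripper open.
Joint ranges: [-163.93, 163.93], [-17.29, 119.83], [-79.2, 71.16], [3.27, 140.29], [-89.18, 269.18], [5.43, 117.66], [-154.24, 154.24]. Speed limits (degrees/s): [147.25, 147.25, 180, 180, 180, 180, 180].

### API

Orientations are given as [roll, pitch, yaw] about the fixed x, y, z axes, in that order (R = Rz(yaw) Ry(pitch) Rx(roll)).
In Python, from cell import get_obs, read_camera, camera_params, sign_off, pinch_z gives the robot as it stands.
- The arm moves only by the shell command python3 -m handwheel 'ROWS' [FORCE]. ROWS is JSON, a list of rows, each a list of 5 numbers: the finger opening in m, from 0 to 0.087, then the shift along the tool's x, y, z in m, then the turn about the tool's z in rad. In form: [[jaw, tx, ty, tz, twist], ...]. A call has 1 to 20 rows; each row is the pose to reach, as a shift and turn from the pose commanded when the call began, along the tool's axes at that moment; what a row does not reach only later rows make up. A row lasts 1/10 s, in which the tool goes at most 50 mm and 8.59 degrees, less where a joint would pass 70% of its speed; a pose out of reach is approached as far as the arm can. A call with a gripper value outside its range is refused whole. The fingers move at their own pace and stop on an object; FORCE is the grip in N (left out, the last holds). Time passes only in rows, so rows that repeat a pose let the fingers close. It gives the time, the measured TCP pose, the force and the opening at its end, in the units of the state.
- get_obs(): the state, without advancing time (a new reading comes with each control period).
- read_camera(name): name is "scene" or "side" or "wrist"; returns the picture (480x640x3 uint8, blue, green, red); there is no depth.
- camera_params(name): a dict with "camera_matrix" (3x3 intrinsics, pixels), "R" (3x3) and "t" (3): a world point X has camera coordinates R X + t. Camera axes: x right, y down, z forward; pixel columns grow to the right and rows downward; lengths in m; the calibration is good to about 2 mm. A picture is of the moment at which its call begins: read the wrist's pose just before it. camera_params takes no time and is no camera call; for the wrist camera it gives the pose at the moment of the call.
- sign_off(): hands the job in, once; it reports no verdict.
The state is a dict: "time_s": time; "qpos": joint angles; "joint_velocities": joint speeds; "effort": joint torques, N m; "tool_pos": TCP position; "tool_rot": TCP orientation; "force": force on the tool from outside, world axes, zero at the start; "wrist_torque": the same for the moment, N m; "grip_width": finger opening in m.
Only numpy, scipy, OpenCV 4.12 (cv2) and the standard library are available. Lean on these libraries where they do the work, as an engineer would, in place of code of your own. Each camera call takes 0.05 s, during which the arm holds its last target.

### The job

Change over the drying drawer: switch the dryer off at the toggle on its top, take the round tin out of the drawer and stand it in the middle of the cork mat, and lay every washed doming block from the bench flat in the drawer, cups up and side by side. With all of them in, press down the release lever in front of the drawer so that its locked slide can retract, push the drawer fully home, let the lever spring back up, and only then switch the dryer on again. The dryer must not be on while a block lies in the open drawer, and the flat tin stays where it stands.

Things in the scene. Friction and masses are not known exactly. Their poses are not given: they have to be found in the camera images.
- dryer: small grey drying cabinet, 210 mm deep (its x axis), 232 mm wide (its y), 85 mm high, fixed to the bench, with the switch on top. Origin at the centre of its underside; its x axis points from its open front to its back, so the drawer comes out along -x; z up
- drawer (a joint): drawer of the dryer, m: 0 = fully home, 0.178 = fully out. Starts at about 0.175, locked: a pawl stops it going in at 0.172 until the release lever is pressed. Then it takes about 3 N to push, plus damping of 12 N per m/s; once it is in by 30 mm (below 0.145) the lever may be let go
- tray (a point): on the drawer's tray floor, middle of the part uncovered when the drawer is out, 16 mm above the bench; moves with the drawer, axes as the dryer's. Uncovered floor: 175 mm along x, +-85 mm in y. Rims rise 12 mm over the floor, the front panel (at x = -88 mm) 56 mm; the dryer's front face is at x = +88 mm when the drawer is out; 63 mm headroom inside
- drawer_front (a point): centre of the outer face of the drawer's front panel (12 mm thick, 232 mm wide along y, 66 mm high, bottom 6 mm above the bench); axes as the dryer's, outward is -x. A bar handle stands 35 mm out of it between y = -75 and +5 mm
- release (a joint): release lever of the drawer slide, rad: 0 = up (it springs back to this), 0.14 = pressed right down. A rocker bar along the +y side of the tray with a paddle in front of the drawer; pressing the paddle down lifts the pawl at the rear. The slide is free above 0.10
- paddle (a point): centre of the top of the lever's black ribbed paddle, 46 mm (x) by 62 mm (y), near the +y end of the drawer front; 48 mm above the bench when up, 24 mm in front of the panel's outer face; moves with the drawer. Pivot 121 mm behind it (+x): it sinks 12 mm at 0.10 rad, 17 mm at 0.14. 2 N starts it, 6 N takes it right down. Axes as the dryer's when up
- switch (a joint): toggle of the dryer's isolator switch, rad: 0 = OFF (leans 0.5 rad towards the dryer's front, the drawer side), 1.0 = ON (leans 0.5 rad towards its back). Starts ON. It is weighted: its weight holds it at either end and carries it over once past the middle (0.5); about 2 N at the tip moves it
- switch_tip (a point): centre of the grey cross bar (16 mm thick, 44 mm along the dryer's y) at the toggle's end, 62 mm from its hinge. Hinge along the dryer's y at dryer x = +20 mm, y = 0, 103 mm above the bench; tip about 157 mm above the bench at either end, 165 mm midway. The black base below it is 62 (x) by 50 mm (y), its top 103 mm above the bench
- block0_center (a point): aluminium doming block, 52 x 52 x 26 mm, with round cups in its top face, about 0.16 kg (0.11 to 0.23); this point is its centre, 13 mm above its underside; z axis up through the cups, x and y axes along its square sides. Grasp across two opposite sides. Absent in some starts (None)
- block1_center (a point): aluminium doming block, 52 x 52 x 26 mm, with round cups in its top face, about 0.16 kg (0.11 to 0.23); this point is its centre, 13 mm above its underside; z axis up through the cups, x and y axes along its square sides. Grasp across two opposite sides. Absent in some starts (None)
- block2_center (a point): aluminium doming block, 52 x 52 x 26 mm, with round cups in its top face, about 0.16 kg (0.11 to 0.23); this point is its centre, 13 mm above its underside; z axis up through the cups, x and y axes along its square sides. Grasp across two opposite sides. Absent in some starts (None)
- block3_center (a point): aluminium doming block, 52 x 52 x 26 mm, with round cups in its top face, about 0.16 kg (0.11 to 0.23); this point is its centre, 13 mm above its underside; z axis up through the cups, x and y axes along its square sides. Grasp across two opposite sides. Absent in some starts (None)
- square_tin_center (a point): closed flat rectangular tin, 51 x 71 x 21 mm, a bystander among the blocks; this point is its centre
- round_tin_center (a point): closed round tin, 54 mm across, 24 mm high, 0.12 kg, that starts in the drawer's tray; this point is its centre, 12 mm above its underside
- mat_center (a point): centre of the top of a thin round cork mat on the bench, 84 mm across, 3 mm thick, fixed
Not all that is in view belongs to the job. Leave any black look-alike of the part that bears block2_center alone.

How it is judged (in metres and radians):
On the way, in this order (a step that is already met when the one before it is completed fails the run):
1. the dryer is switched off (value of joint switch below 0.15 rad), for 0.2 s.
2. the round tin stands on the mat and every doming block lies flat in the tray, the drawer still out and the dryer off (x of block0_center in the frame of tray between -0.075 and 0.085 m and y of block0_center in the frame of tray between -0.072 and 0.072 m and z of block0_center in the frame of tray between 0.005 and 0.02 m and angle between each of block0_center, block1_center, block2_center, block3_center, round_tin_center's own z axis and vertical below 0.2 rad and x of block1_center in the frame of tray between -0.075 and 0.085 m and y of block1_center in the frame of tray between -0.072 and 0.072 m and z of block1_center in the frame of tray between 0.005 and 0.02 m and x of block2_center in the frame of tray between -0.075 and 0.085 m and y of block2_center in the frame of tray between -0.072 and 0.072 m and z of block2_center in the frame of tray between 0.005 and 0.02 m and x of block3_center in the frame of tray between -0.075 and 0.085 m and y of block3_center in the frame of tray between -0.072 and 0.072 m and z of block3_center in the frame of tray between 0.005 and 0.02 m and horizontal distance between round_tin_center and mat_center below 0.03 m and z of round_tin_center in the frame of mat_center between 0.005 and 0.018 m and value of joint switch below 0.15 rad and value of joint drawer above 0.16 m), for 0.2 s.
3. the release lever is pressed with the drawer still out (value of joint release above 0.095 rad and value of joint drawer above 0.16 m), for 0.05 s.
4. the drawer is fully home (value of joint drawer below 0.008 m), for 0.2 s.
5. the dryer is switched on (value of joint switch above 0.85 rad), for 0.2 s.
At the end, for the whole second after the job is handed in: The drawer is home (within 8 mm), the switch stands at ON (above 0.85 rad), the release lever is up (below 0.03 rad), and every doming block lies flat (within 0.2 rad, cups up) and at rest on the tray floor, none on top of another; the round tin stands upright on the mat, within 30 mm of its centre (x of block0_center in the frame of tray between -0.075 and 0.085 m and y of block0_center in the frame of tray between -0.072 and 0.072 m and z of block0_center in the frame of tray between 0.005 and 0.02 m and angle between each of block0_center, block1_center, block2_center, block3_center, round_tin_center's own z axis and vertical below 0.2 rad and x of block1_center in the frame of tray between -0.075 and 0.085 m and y of block1_center in the frame of tray between -0.072 and 0.072 m and z of block1_center in the frame of tray between 0.005 and 0.02 m and x of block2_center in the frame of tray between -0.075 and 0.085 m and y of block2_center in the frame of tray between -0.072 and 0.072 m and z of block2_center in the frame of tray between 0.005 and 0.02 m and x of block3_center in the frame of tray between -0.075 and 0.085 m and y of block3_center in the frame of tray between -0.072 and 0.072 m and z of block3_center in the frame of tray between 0.005 and 0.02 m and horizontal distance between round_tin_center and mat_center below 0.03 m and z of round_tin_center in the frame of mat_center between 0.005 and 0.018 m and value of joint drawer below 0.008 m and value of joint switch above 0.85 rad and value of joint release below 0.03 rad and linear speed of each of block0, block1, block2, block3 below 0.02 m/s); the robot touches nothing.
It fails at once if the dryer is on while a block lies in the open drawer (value of joint switch above 0.5 rad and value of joint drawer above 0.05 m and ((x of block0_center in the frame of tray between -0.08 and 0.09 m and y of block0_center in the frame of tray between -0.08 and 0.08 m and z of block0_center in the frame of tray below 0.03 m) or (x of block1_center in the frame of tray between -0.08 and 0.09 m and y of block1_center in the frame of tray between -0.08 and 0.08 m and z of block1_center in the frame of tray below 0.03 m) or (x of block2_center in the frame of tray between -0.08 and 0.09 m and y of block2_center in the frame of tray between -0.08 and 0.08 m and z of block2_center in the frame of tray below 0.03 m) or (x of block3_center in the frame of tray between -0.08 and 0.09 m and y of block3_center in the frame of tray between -0.08 and 0.08 m and z of block3_center in the frame of tray below 0.03 m))).
It fails at once if the flat tin is shifted more than 5 cm (distance of square_tin_center from where it was at the start of the episode above 0.05 m).
Of block0, block1, block2, block3 only 3 to 4 are there at a start; the rules pass over those that are not, and their reading is None.
At some moment in a run one of block0, block1, block2, block3 may be knocked a few centimetres aside while the robot is not near it.
Once in a run the grip may slacken for a moment while it holds something.
It also fails if it takes over 200 s, if anything falls off the work surface, if the arm or the gripper's body presses on something with over 40 N, if the wrist force passes 120 N, or if a joint passes its speed limit or range.

## Working session

There is one attempt and no reset: what is moved stays moved. The work goes in short steps, Python scripts to look and compute and a shell command to move; the robot and the scene stay as the last step left them, time stands still between calls to the robot, and variables do not carry over. Pictures are saved under pics/ and viewed, and the job is handed in when it is done.

```bash
ls; mkdir -p pics; python3 - <<'E'
from cell import *
import cv2
print(get_obs())
for n in ["scene","side","wrist"]:
    im=read_camera(n); cv2.imwrite(f"pics/{n}0.png",im)
    p=camera_params(n); print(n,p)
print(pinch_z)
E
```

```text
pics
{'time_s': 0.0, 'qpos': array([70.02303215, 18.43774603, -4.01562399, 83.17274056,  1.295812  ,
       78.54204804, -3.26098982]), 'joint_velocities': array([ 0.08598606, -0.03216745,  0.02164231,  0.05644254, -0.05418963,
       -0.04417554, -0.07600667]), 'effort': array([-3.88403450e-04, -4.91290784e+01, -4.04214514e-01, -3.12531745e+01,
       -6.38861535e-02,  4.37074690e-02,  1.57097834e-04]), 'tool_pos': array([ 0.23041405, -0.60720874,  0.22149537]), 'tool_rot': array([-1.79892753e+02,  6.50727777e-03,  2.07859356e+01]), 'force': array([-0.20975283, -0.00746827, -0.58747491]), 'wrist_torque': array([ 0.04093398, -0.00070974, -0.0158664 ]), 'grip_width': 0.086985358732189}
scene {'camera_matrix': array([[577.6134495 ,   0.        , 315.67793847],
       [  0.        , 577.6134495 , 230.0975755 ],
       [  0.        ,   0.        ,   1.        ]]), 'R': array([[-0.89267431, -0.45061249,  0.0089979 ],
       [-0.33715083,  0.65438887, -0.6768342 ],
       [ 0.29910181, -0.60722615, -0.7360805 ]]), 't': array([0.37569191, 0.28360401, 1.48898686])}
side {'camera_matrix': array([[463.69405304,   0.        , 316.15930852],
       [  0.        , 463.69405304, 238.95290111],
       [  0.        ,   0.        ,   1.        ]]), 'R': array([[-0.88048194, -0.4740499 , -0.005315  ],
       [-0.29114527,  0.54954194, -0.7830952 ],
       [ 0.37414701, -0.68795374, -0.62187914]]), 't': array([0.36900755, 0.27620419, 0.81160455])}
wrist {'camera_matrix': array([[333.36180303,   0.        , 316.66318859],
       [  0.        , 333.36180303, 241.76297148],
       [  0.        ,   0.        ,   1.        ]]), 'R': array([[ 0.35519828, -0.93479017, -0.00122907],
       [-0.89179323, -0.33925404,  0.29935186],
       [-0.28024814, -0.10523319, -0.954142  ]]), 't': array([-0.64820868, -0.03667164,  0.39179728])}
0.0187
```

View pics/scene0.png

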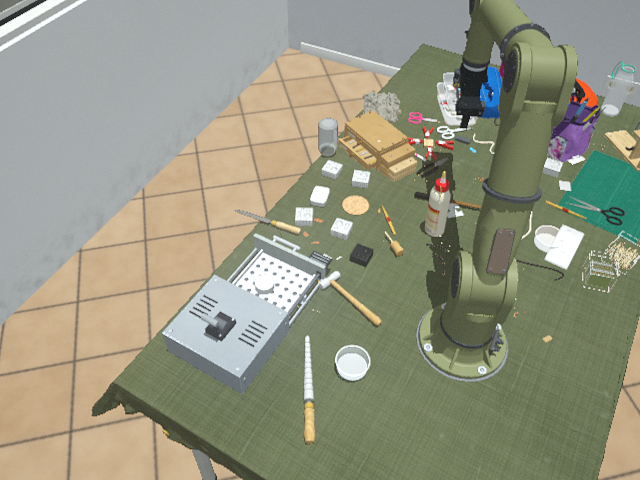

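View pics/side0.png

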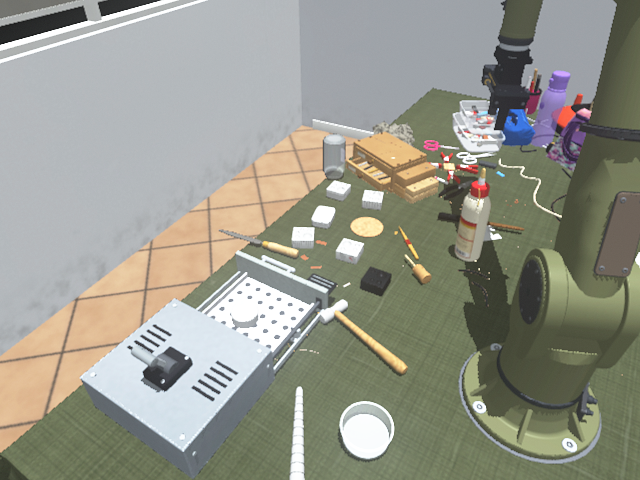

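View pics/wrist0.png

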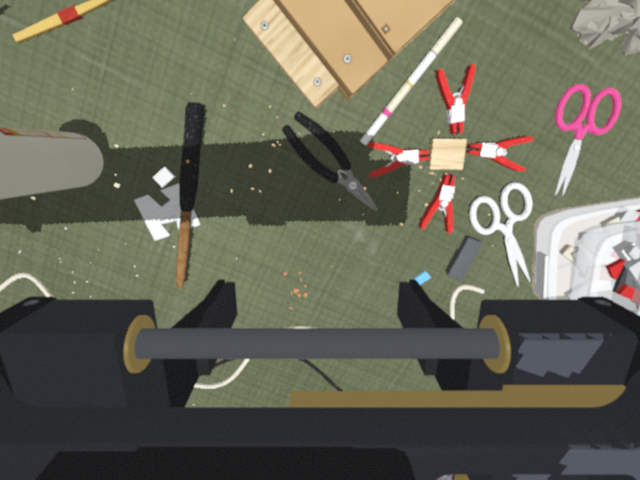

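The scene shows the dryer at lower left with its switch at (218,322), the tray, the round tin at (263,284) and the mat at (355,205). Four white candidates are at (332,169), (361,178), (304,216) and (341,228). A plain one at (319,195) looks like the flat tin, and the black look-alike is at (361,254). I'll enlarge to confirm.

```bash
cat > h.py <<'E'
import numpy as np, cv2
from cell import *
from scipy.spatial.transform import Rotation as Ro
def ray(p,uv,z):
    K,R,t=p["camera_matrix"],p["R"],np.array(p["t"])
    d=R.T@np.linalg.inv(K)@np.array([uv[0],uv[1],1.]); c=-R.T@t
    return c+d*(z-c[2])/d[2]
def proj(p,X):
    x=p["camera_matrix"]@(p["R"]@np.array(X,float)+p["t"]); return x[:2]/x[2]
def tri(ps,uvs):
    A=[];b=[]
    for p,uv in zip(ps,uvs):
        K,R,t=p["camera_matrix"],p["R"],np.array(p["t"])
        d=R.T@np.linalg.inv(K)@np.array([uv[0],uv[1],1.]); d/=np.linalg.norm(d); c=-R.T@t
        M=np.eye(3)-np.outer(d,d); A.append(M); b.append(M@c)
    return np.linalg.lstsq(np.vstack(A),np.hstack(b),rcond=None)[0]
def pose():
    o=get_obs(); return np.array(o["tool_pos"]),Ro.from_euler("xyz",o["tool_rot"],degrees=True).as_matrix(),o
def go(target,yaw=None):
    """print shift in tool axes to reach TCP target, and twist (rad) for tool yaw (deg, mod 180)"""
    p,R,o=pose(); s=R.T@(np.array(target)-p); print("shift tool",np.round(s,4), "now",np.round(p,4),np.round(o["tool_rot"],2))
    if yaw is not None:
        x=np.array([np.cos(np.radians(yaw)),np.sin(np.radians(yaw)),0]); v=R.T@x
        a=np.degrees(np.arctan2(v[1],v[0])); a=(a+90)%180-90
        print("twist deg",a,"rad",np.radians(a), "q7",o["qpos"][6], "alt",np.radians(a-180*np.sign(a)))
def face_yaw(y0): pass
E
python3 - <<'E'
import cv2,numpy as np
s=cv2.imread("pics/side0.png"); c=cv2.imread("pics/scene0.png")
cv2.imwrite("pics/crop_a.png",cv2.resize(s[165:325,220:420],None,fx=4,fy=3.7,interpolation=cv2.INTER_CUBIC)[:600])
cv2.imwrite("pics/crop_b.png",cv2.resize(c[150:270,280:440],None,fx=5,fy=5,interpolation=cv2.INTER_CUBIC))
cv2.imwrite("pics/crop_c.png",cv2.resize(c[225:395,155:345],None,fx=4,fy=3.5,interpolation=cv2.INTER_CUBIC))
E
```

```text
(no output)
```

View pics/crop_b.png

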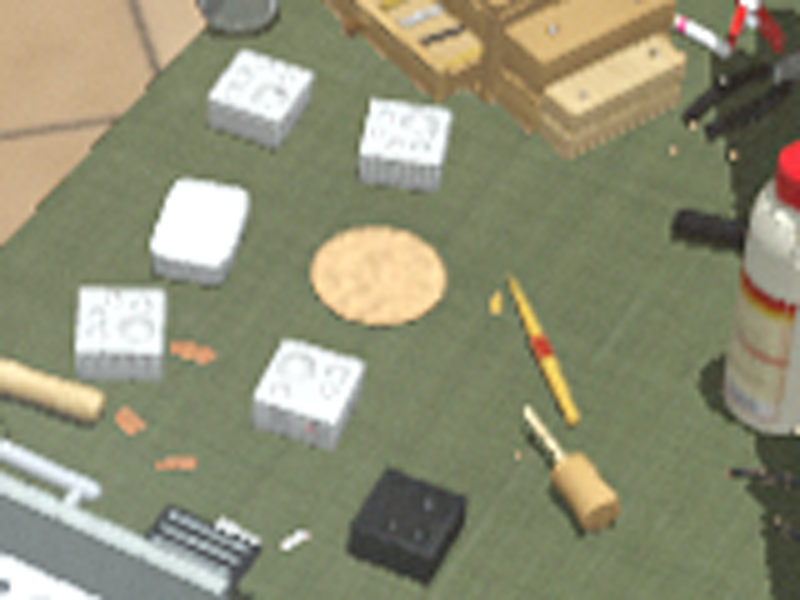

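View pics/crop_c.png

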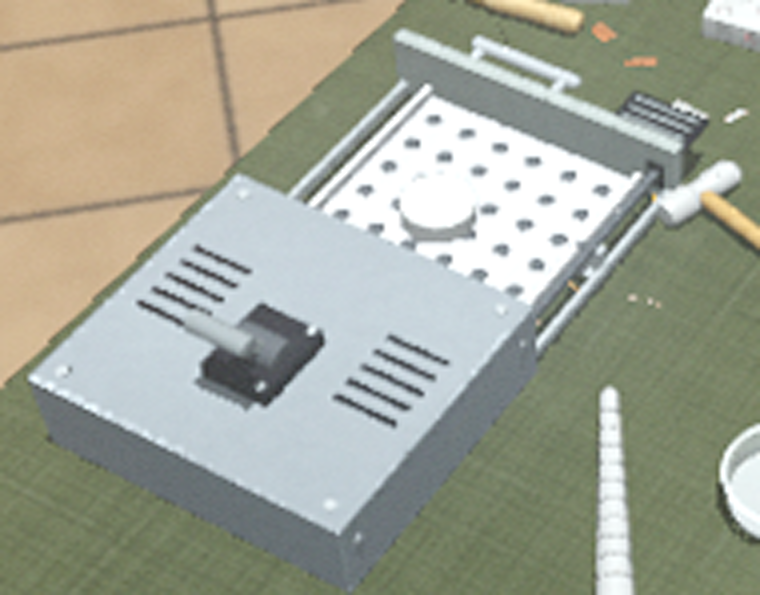

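View pics/crop_a.png

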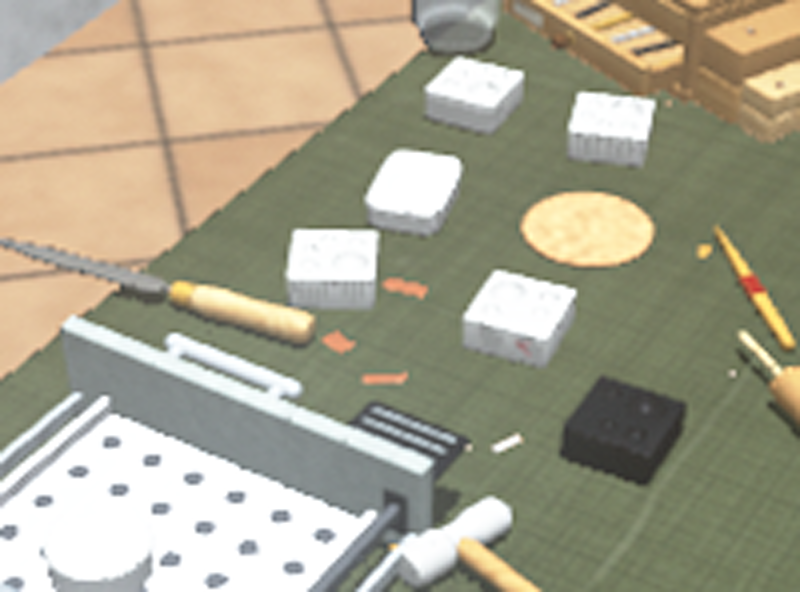

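The crops confirm it. The four cupped white blocks are at scene (332,169), (361,178), (304,216) and (341,228). The smooth flat tin is at (319,195) and the black look-alike at (361,254), and I leave both alone. The toggle at (218,322) leans to the back (ON). Next I measure.

```bash
cat > meas.py <<'E'
from h import *
def blocks(im,p,roi,ztop=0.026,vmin=200,show=None,amin=60):
    x0,y0,x1,y1=roi; sub=im[y0:y1,x0:x1]
    hsv=cv2.cvtColor(sub,cv2.COLOR_BGR2HSV)
    m=((hsv[...,2]>vmin)&(hsv[...,1]<40)).astype(np.uint8)*255
    m=cv2.morphologyEx(m,cv2.MORPH_CLOSE,np.ones((5,5)))
    out=[]
    for c in cv2.findContours(m,cv2.RETR_EXTERNAL,cv2.CHAIN_APPROX_NONE)[0]:
        if cv2.contourArea(c)<amin: continue
        c=cv2.convexHull(c).reshape(-1,2)+[x0,y0]
        W=np.array([ray(p,u,ztop)[:2] for u in c])
        r=cv2.minAreaRect((W*1000).astype(np.float32))
        out.append((c.mean(0).round(),np.round(np.array(r[0])/1000,4),np.round(r[1],1),round(r[2],1)))
    return out
E
python3 - <<'E'
from meas import *
im=cv2.imread("pics/scene0.png"); p=camera_params("scene")
for v in (215,230): 
  for b in blocks(im,p,(290,155,380,245),vmin=v): print(v,*b)
hs=cv2.cvtColor(im,cv2.COLOR_BGR2HSV)
sub=hs[190:220,335:378]; m=((sub[...,0]<25)&(sub[...,1]>60)&(sub[...,2]>150)).astype(np.uint8)
c=max(cv2.findContours(m,0,1)[0],key=cv2.contourArea).reshape(-1,2)+[335,190]
W=np.array([ray(p,u,0.003)[:2] for u in c]);print("mat",cv2.minEnclosingCircle((W*1000).astype(np.float32)),cv2.fitEllipse(c.astype(np.float32)),ray(p,cv2.fitEllipse(c.astype(np.float32))[0],0.003))
fl,fr,bl,br=[ray(p,u,0.085) for u in [(215,275),(290,312.1),(162.5,333.6),(241.3,377.3)]]
print(fl,fr,bl,br,np.linalg.norm(fl-fr),np.linalg.norm(bl-br),np.linalg.norm(fl-bl),np.linalg.norm(fr-br))
print("center",(fl+fr+bl+br)/4,"yaw x",[np.degrees(np.arctan2(*(d[1::-1]))) for d in (bl-fl,br-fr)],"yaw y",[np.degrees(np.arctan2(*(d[1::-1]))) for d in (fr-fl,br-bl)])
print("tin",ray(p,(263,281),0.04))
E
```

```text
215 [340. 225.] [ 0.437  -0.2013] [51.3 53.6] 4.7
215 [304. 214.] [ 0.5599 -0.1931] [51.5 50.9] 27.0
215 [318. 195.] [ 0.5556 -0.2935] [49.4 71.7] 11.6
215 [360. 177.] [ 0.475 -0.43 ] [51.2 53.7] 14.9
215 [330. 167.] [ 0.5782 -0.4278] [52.1 52.6] 0.1
230 [340. 225.] [ 0.4375 -0.2005] [49.9 50.3] 4.4
230 [304. 215.] [ 0.5603 -0.1939] [49.2 51.4] 24.0
230 [318. 195.] [ 0.5558 -0.2929] [49.1 69. ] 11.0
230 [361. 177.] [ 0.4751 -0.4293] [50.3 49.9] 15.3
230 [332. 167.] [ 0.5782 -0.4272] [49.4 48.1] 0.5
mat ((445.3432312011719, -324.3862609863281), 43.94585418701172) ((355.19036865234375, 204.5999298095703), (19.019868850708008, 26.680654525756836), 95.87705993652344) [ 0.44501806 -0.3235296   0.003     ]
[0.63605119 0.1625558  0.085     ] [0.40479604 0.17566743 0.085     ] [0.64896741 0.37095077 0.085     ] [0.41830579 0.38357074 0.085     ] 0.23162655716168465 0.2310065961094842 0.20879485278738003 0.20834178923184402
center [0.52703011 0.27318619 0.085     ] yaw x [np.float64(86.45337159490508), np.float64(86.28209276576642)] yaw y [np.float64(176.75493676157473), np.float64(176.86835101715232)]
tin [0.53374834 0.09339546 0.04      ]
```

```bash
python3 - <<'E'
from h import *
s,d=camera_params("scene"),camera_params("side")
print("bottle top",tri([s,d],[(440,176),(482,171)]), "base",ray(s,(436,232),0),ray(d,(463,257),0), "shoulder R edge", ray(s,(450,190),.12))
print("jar top",tri([s,d],[(328,121),(334,138)]))
for n,a in [("box near corner bottom",(395,181)),("box left corner",(341,150))]: print(n,ray(s,a,0),ray(s,a,0.05))
print("box top R",ray(s,(419,152),0.05),"box top front", ray(s,(394,168),0.04))
print("paddle",ray(s,(321,259),0.048), "switch",tri([s,d],[(205,322),(145,352)]))
c=np.array([.527,.273]);a=np.radians(86.5);u=np.array([np.cos(a),np.sin(a)]);v=np.array([-u[1],u[0]])
for n,x,y,z in [("tray",-190,0,16),("front",-290,0,39),("paddle?",-314,85,48),("tipON",49.7,0,157),("tipOFF",-9.7,0,157)]:
    w=c+u*x/1000+v*y/1000; print(n,w,proj(s,[*w,z/1000]),proj(d,[*w,z/1000]))
p,R,o=pose(); print(R)
go([*(c+u*.085),.25],None)
go([.55,-.2,.25],86.5-0)
E
```

```text
bottle top [ 0.19835904 -0.29543444  0.24743325] base [ 0.18106276 -0.33132201  0.        ] [ 0.19450106 -0.32127433  0.        ] shoulder R edge [ 0.18043515 -0.39613717  0.12      ]
jar top [ 0.65223119 -0.54645245  0.1064107 ]
box near corner bottom [ 0.37475541 -0.48666259  0.        ] [ 0.35960944 -0.43316217  0.05      ]
box left corner [ 0.59951329 -0.54863056  0.        ] [ 0.57561906 -0.49271816  0.05      ]
box top R [ 0.34087484 -0.60278638  0.05      ] box top front [ 0.38847264 -0.50068893  0.04      ]
paddle [ 0.42574916 -0.04156834  0.048     ] switch [0.55354925 0.31432032 0.13589973]
tray [0.51540078 0.08335439] [271.16816464 286.20650993] [254.61057928 317.83534109]
front [ 0.50929592 -0.01645909] [290.34081956 256.69891994] [282.49260597 280.36150288]
paddle? [ 0.4229893 -0.0352252] [320.87321111 260.91703588] [322.41876904 285.16927618]
tipON [0.53003411 0.3226073 ] [211.30840056 320.77799371] [147.26714508 357.32285782]
tipOFF [0.52640783 0.26331809] [226.58645406 302.63730623] [176.27999606 330.89548054]
[[ 9.34891377e-01  3.54933505e-01 -5.66728081e-04]
 [ 3.54933952e-01 -9.34890431e-01  1.33120064e-03]
 [-5.73409511e-05 -1.44567904e-03 -9.99998953e-01]]
shift tool [ 0.6246 -0.7953 -0.0272] now [ 0.2305 -0.6073  0.2217] [-179.92    0.     20.79]
shift tool [ 0.4433 -0.2674 -0.0279] now [ 0.2305 -0.6073  0.2217] [-179.92    0.     20.79]
twist deg -65.71058182276181 rad -1.1468660062083307 q7 -3.259675049490574 alt 1.9947266473814627
```

```bash
python3 -m handwheel '[[0,0.15,-0.09,-0.028,-0.15],[0,0.3,-0.18,-0.028,-0.3],[0,0.443,-0.267,-0.028,-0.45],[0,0.443,-0.267,-0.028,-0.6],[0,0.443,-0.267,-0.028,-0.75],[0,0.443,-0.267,-0.028,-0.9],[0,0.443,-0.267,-0.028,-1.05],[0,0.443,-0.267,-0.028,-1.147],[0,0.443,-0.267,-0.028,-1.147],[0,0.443,-0.267,-0.028,-1.147],[0,0.443,-0.267,-0.028,-1.147],[0,0.443,-0.267,-0.028,-1.147]]' 20; python3 - <<'E'
from h import *
c=np.array([.527,.273]);a=np.radians(86.5);u=np.array([np.cos(a),np.sin(a)])
im=read_camera("wrist"); cv2.imwrite("pics/w1.png",im)
go([*(c+u*.085),.25],86.5); print(get_obs()["qpos"],get_obs()["force"])
E
```

```text
time_s: 1.35
tool_pos: [0.552, -0.1962, 0.2504]
tool_rot: [180.0, -0.1, 86.9]
force: [0.3, -0.7, 0.2]
grip_width: 0.003
shift tool [ 5.552e-01 -5.040e-02  4.000e-04] now [ 0.5506 -0.1993  0.2502] [-1.7997e+02 -2.0000e-02  8.6700e+01]
twist deg 0.2049065448529177 rad 0.003576293866568854 q7 9.485697965653031 alt -3.1380163597232245
[ 42.77615069  11.90457116 -29.51839215  89.44404217   5.90910202
  80.24475402   9.48569797] [-0.43689625 -1.84815702 -0.0463561 ]
```

View pics/w1.png

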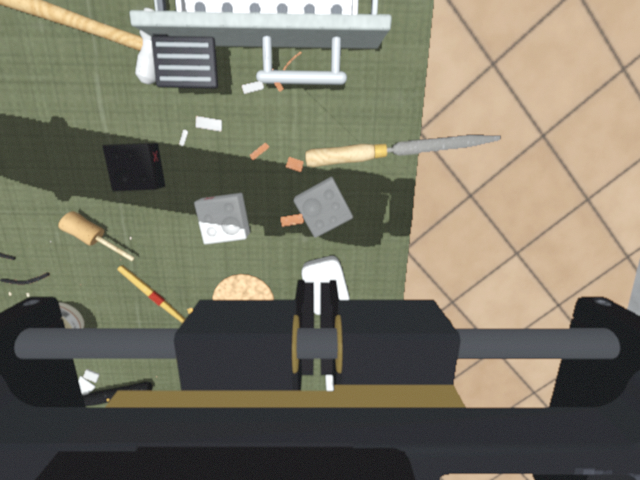

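The wrist view shows the paddle at (185,62), the handle, two blocks at (222,218) and (323,207), the black look-alike at (133,166) and the flat tin under the fingers. Now I move over behind the switch.

```bash
python3 -m handwheel '[[0,0.05,-0.005,0,0],[0,0.1,-0.01,0,0],[0,0.15,-0.015,0,0],[0,0.2,-0.02,0,0],[0,0.25,-0.025,0,0],[0,0.3,-0.03,0,0],[0,0.34,-0.032,0,0],[0,0.34,-0.032,0,0],[0,0.34,-0.032,0,0]]'; python3 - <<'E'
from h import *
im=read_camera("wrist"); cv2.imwrite("pics/w2.png",im); p=camera_params("wrist")
c=np.array([.527,.273]);a=np.radians(86.5);u=np.array([np.cos(a),np.sin(a)])
print(proj(p,[*(c+u*.0497),.157]))
go([*(c+u*.085),.25],86.5)
E
```

```text
time_s: 2.3
tool_pos: [0.5388, 0.1392, 0.2502]
tool_rot: [-180.0, 0.1, 86.5]
force: [1.2, -0.0, -0.3]
grip_width: 0.0002
[284.91923595 -27.23081407]
shift tool [ 0.2191 -0.021  -0.0003] now [0.5392 0.1378 0.2501] [-1.7998e+02  1.1000e-01  8.6350e+01]
twist deg -0.15477273723611518 rad -0.002701293857094238 q7 -26.079419014666865 alt 3.1388913597326993
```

View pics/w2.png

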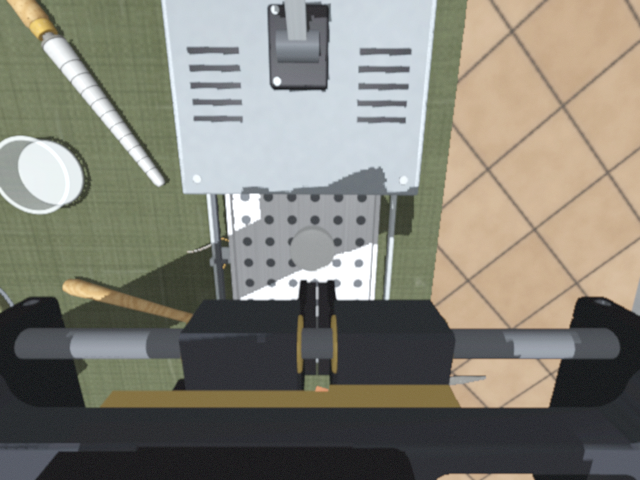

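```bash
python3 -m handwheel '[[0,0.05,-0.005,0,0],[0,0.1,-0.01,0,0],[0,0.15,-0.015,0,0],[0,0.2,-0.02,0,0],[0,0.22,-0.021,0,0],[0,0.22,-0.021,0.04,0],[0,0.22,-0.021,0.08,0],[0,0.22,-0.021,0.1,0],[0,0.22,-0.021,0.105,0],[0,0.22,-0.021,0.105,0]]'; python3 - <<'E'
from h import *
c=np.array([.527,.273]);a=np.radians(86.5);u=np.array([np.cos(a),np.sin(a)])
go([*(c+u*.025),.145],86.5);print(get_obs()["force"])
E
```

```text
time_s: 3.35
tool_pos: [0.5325, 0.3588, 0.1448]
tool_rot: [-180.0, 0.1, 86.3]
force: [0.5, -0.6, 1.5]
grip_width: 0.0004
shift tool [-0.061  -0.     -0.0001] now [0.5325 0.3588 0.1448] [-1.7996e+02  1.0000e-01  8.6310e+01]
twist deg -0.18792791682103882 rad -0.0032799609049411625 q7 -53.92985489828452 alt 3.138312692684852
[ 0.51229726 -0.57295679  1.51215981]
```

```bash
python3 -m handwheel '[[0,-0.015,0,0,0],[0,-0.03,0,0,0],[0,-0.04,0,0,0],[0,-0.05,0,0,0],[0,-0.06,0,0,0],[0,-0.065,0,0,0],[0,-0.065,0,0,0],[0,-0.065,0,-0.05,0],[0,-0.065,0,-0.1,0],[0,-0.115,0,-0.105,0],[0,-0.165,0,-0.105,0],[0,-0.215,0,-0.105,0],[0,-0.265,0,-0.105,0],[0,-0.265,0,-0.105,0],[0,-0.265,0,-0.105,0]]'; python3 - <<'E'
from h import *
for n in ["wrist","scene"]:
    cv2.imwrite(f"pics/{n}3.png",read_camera(n))
s=cv2.imread("pics/scene3.png");cv2.imwrite("pics/s3c.png",cv2.resize(s[150:395,155:395],None,fx=2.4,fy=2.4))
E
```

```text
time_s: 4.85
tool_pos: [0.5153, 0.0959, 0.2506]
tool_rot: [180.0, -0.0, 86.3]
force: [0.1, -0.6, 0.1]
grip_width: 0.0006
```

View pics/wrist3.png

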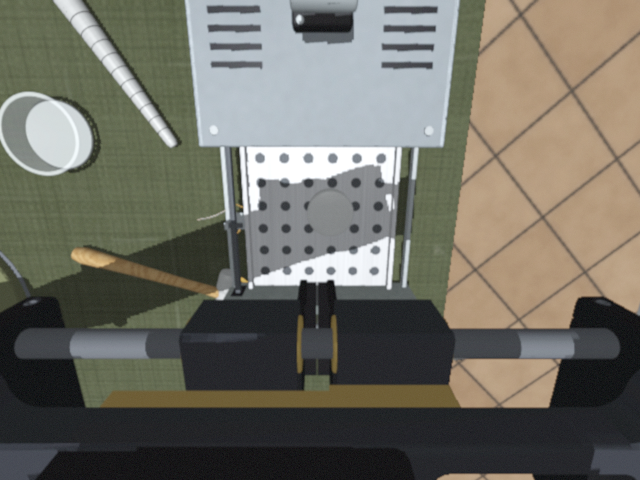

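View pics/s3c.png

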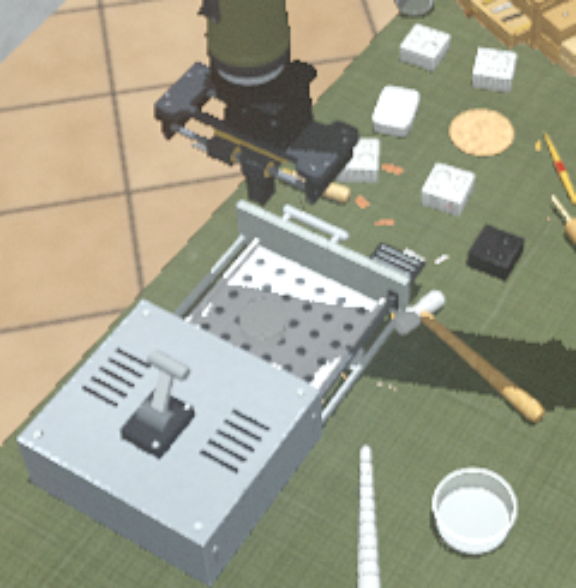

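The switch leans to the front (OFF), and the round tin is at (330,213) in the wrist view.

```bash
python3 - <<'E'
from h import *
p=camera_params("wrist")
im=cv2.imread("pics/wrist3.png")
g=cv2.GaussianBlur(cv2.cvtColor(im[170:260,290:375],cv2.COLOR_BGR2GRAY),(5,5),0)
c=cv2.HoughCircles(g,cv2.HOUGH_GRADIENT,1,40,param1=60,param2=12,minRadius=18,maxRadius=34); print(c)
for q in (c[0] if c is not None else []): print(ray(p,(q[0]+290,q[1]+170),.04), q[2])
print("eye",ray(p,(330,213),.04)); print("scene prev",ray(camera_params("scene"),(263,281),.04))
C=np.array([.527,.273]);a=np.radians(86.5);u=np.array([np.cos(a),np.sin(a)]);v=np.array([-u[1],u[0]])
for uv,z in [((200,146),.085),((443,146),.085),((213,130),.085),((430,130),.085),((244,146),.016),((398,146),.016),((250,287),.016),((391,287),.016),((323,20),.103)]:
    w=ray(p,uv,z); print(uv,w.round(4),"dryer",((w[:2]-C)@u).round(4),((w[:2]-C)@v).round(4))
print("tray c",proj(p,[*(C-u*.19),.016]))
cv2.imwrite("pics/w3c.png",cv2.resize(im[130:300,190:460],None,fx=2.9,fy=2.9))
E
```

```text
[[[43.5 47.5 27.5]]]
[0.53351941 0.09376354 0.04      ] 27.5
eye [0.52975692 0.0992531  0.04      ]
scene prev [0.53374834 0.09339546 0.04      ]
(200, 146) [0.4087 0.181  0.085 ] dryer -0.0991 0.1125
(443, 146) [0.6382 0.1676 0.085 ] dryer -0.0984 -0.1174
(213, 130) [0.4231 0.1945 0.085 ] dryer -0.0847 0.0989
(430, 130) [0.6253 0.1828 0.085 ] dryer -0.0841 -0.1036
(244, 146) [0.4357 0.1778 0.016 ] dryer -0.1006 0.0853
(398, 146) [0.6118 0.1676 0.016 ] dryer -0.1 -0.091
(250, 287) [0.4218 0.0017 0.016 ] dryer -0.2772 0.0884
(391, 287) [ 0.6052 -0.0089  0.016 ] dryer -0.2766 -0.0953
(323, 20) [0.5297 0.2723 0.103 ] dryer -0.0006 -0.0028
tray c [318.15335237 222.13774132]
```

View pics/w3c.png

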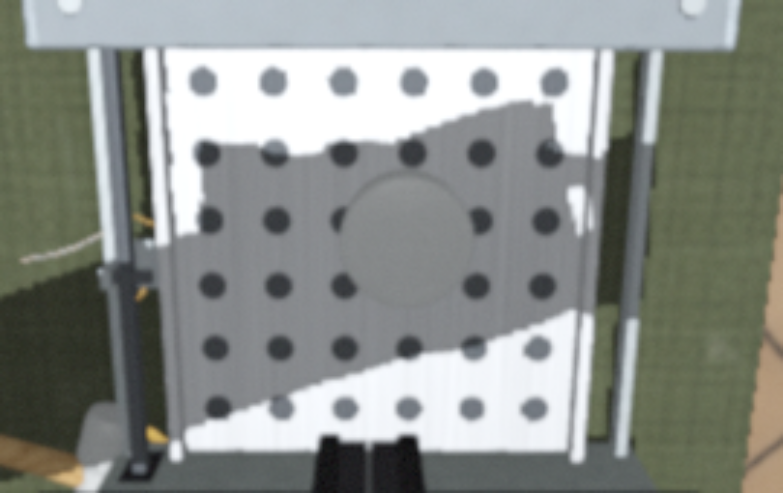

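```bash
python3 - <<'E'
from h import *
q=camera_params("wrist"); p,R,o=pose(); c=-q["R"].T@q["t"]; print("cam in tool",R.T@(c-p))
im=cv2.imread("pics/wrist3.png")
go([.531,.097,.02],86.5)
E
```

```text
cam in tool [ 0.08352605 -0.00037543 -0.16231122]
shift tool [-0.0012  0.016   0.2307] now [0.515  0.0989 0.2507] [ 1.7999e+02 -6.0000e-02  8.6660e+01]
twist deg 0.15677337010647818 rad 0.0027362114878056974 q7 -19.649615375250818 alt -3.1388564421019876
```

```bash
python3 -m handwheel '[[0.087,0,0.016,0,0],[0.087,0,0.016,0,0],[0.087,0,0.016,0.05,0],[0.087,0,0.016,0.1,0],[0.087,0,0.016,0.15,0],[0.087,-0.001,0.016,0.19,0],[0.087,-0.001,0.016,0.215,0],[0.087,-0.001,0.016,0.23,0],[0.087,-0.001,0.016,0.23,0]]' 20;  python3 - <<'E'
from h import *
cv2.imwrite("pics/w4.png",read_camera("wrist")); print(pose()[2]["force"])
E
python3 -m handwheel '[[0.03,0,0,0,0],[0.03,0,0,0,0],[0.03,0,0,0,0],[0.03,0,0,0,0],[0.03,0,0,0,0]]' 20
```

```text
time_s: 5.85
tool_pos: [0.5328, 0.0972, 0.0218]
tool_rot: [179.8, -0.1, 86.7]
force: [-0.0, -0.2, -0.8]
grip_width: 0.0648
[-0.48930852  0.07146735 -1.30276677]
time_s: 6.4
tool_pos: [0.5308, 0.0947, 0.0204]
tool_rot: [-180.0, 0.0, 86.5]
force: [0.9, -0.2, 0.2]
grip_width: 0.0446
```

View pics/w4.png

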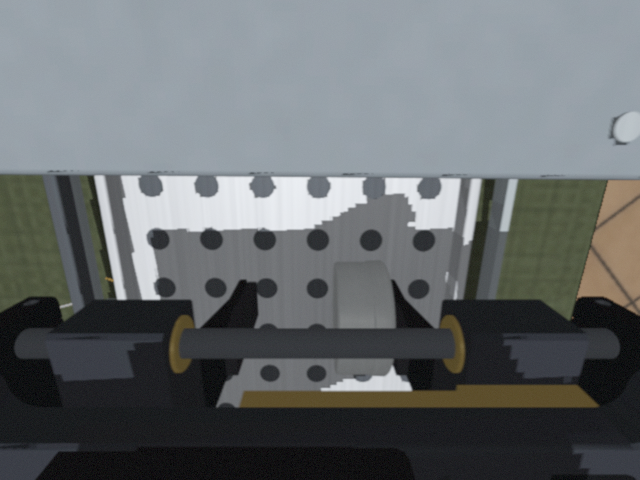

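The fingers opened slowly, so the tin may have been tipped. I'll look again.

```bash
python3 - <<'E'
from h import *
for n in ("wrist","scene","side"): cv2.imwrite(f"pics/{n}5.png",read_camera(n))
print(get_obs()["grip_width"])
s=cv2.imread("pics/scene5.png");d=cv2.imread("pics/side5.png")
cv2.imwrite("pics/c5.png",np.hstack([cv2.resize(s[210:340,210:340],(400,400)),cv2.resize(d[230:370,190:330],(400,400))]))
E
```

```text
0.034308439643682825
```

View pics/wrist5.png

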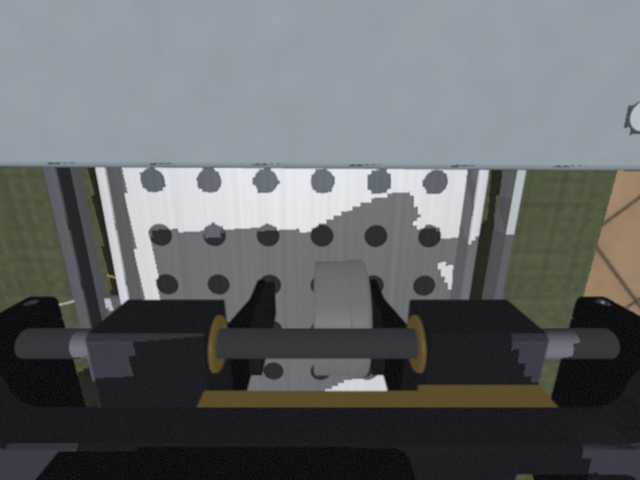

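View pics/c5.png

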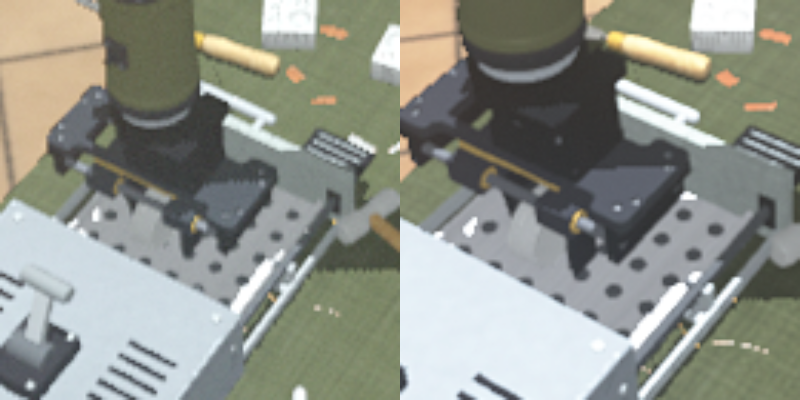

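The tin was tipped on edge between the fingers, with its axis across the jaws. I open to let it drop flat, then look.

```bash
python3 -m handwheel '[[0.045,0,0,0,0],[0.055,0,0,0,0],[0.065,0,0,0,0],[0.075,0,0,0,0],[0.087,0,0,0,0],[0.087,0,0,0,0],[0.087,0,0,0,0],[0.087,0,0,0,0]]';  python3 - <<'E'
from h import *
cv2.imwrite("pics/w6.png",read_camera("wrist")); print(get_obs()["grip_width"])
s=read_camera("scene");d=read_camera("side")
cv2.imwrite("pics/c6.png",np.hstack([cv2.resize(s[210:340,210:340],(400,400)),cv2.resize(d[230:370,190:330],(400,400))]))
E
```

```text
time_s: 7.35
tool_pos: [0.531, 0.0948, 0.0205]
tool_rot: [-180.0, 0.0, 86.5]
force: [0.0, 0.1, -0.3]
grip_width: 0.0845
0.08554613577039344
```

View pics/w6.png

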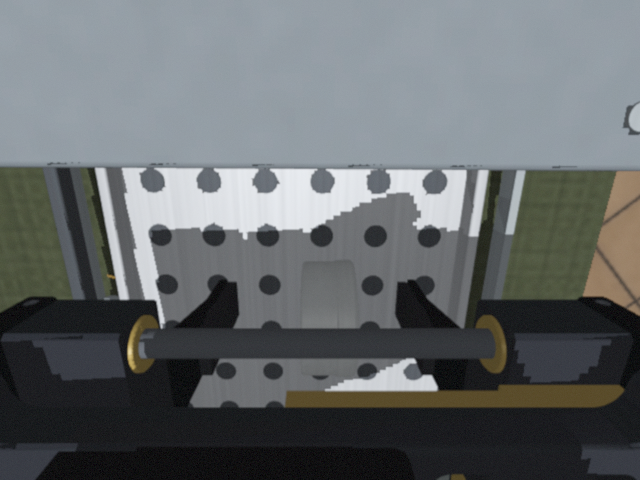

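View pics/c6.png

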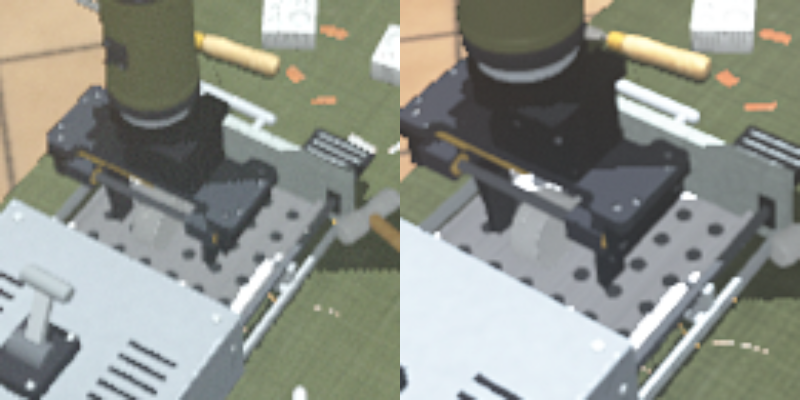

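```bash
python3 - <<'E'
from h import *
a=cv2.imread("pics/w4.png")[240:400,240:440];b=cv2.imread("pics/w6.png")[240:400,240:440]
cv2.imwrite("pics/z1.png",np.hstack([cv2.resize(cv2.convertScaleAbs(x,alpha=1.5),(400,320),interpolation=cv2.INTER_CUBIC) for x in (a,b)]))
d=read_camera("side")
s=read_camera("scene")
cv2.imwrite("pics/z2.png",np.hstack([cv2.resize(cv2.convertScaleAbs(x,alpha=1.4),(400,500),interpolation=cv2.INTER_CUBIC) for x in (s[265:305,240:275],d[285:335,220:260])]))
E
```

```text
(no output)
```

View pics/z1.png

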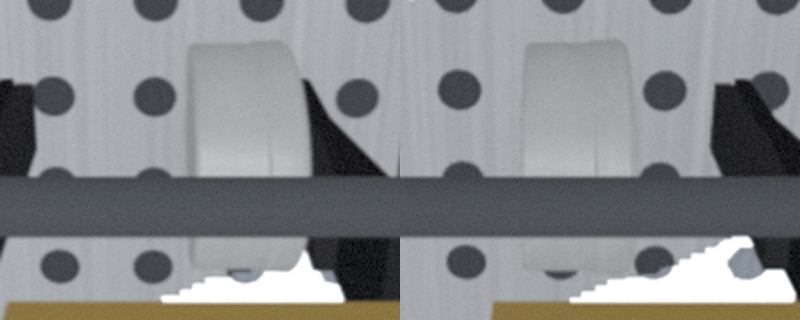

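View pics/z2.png

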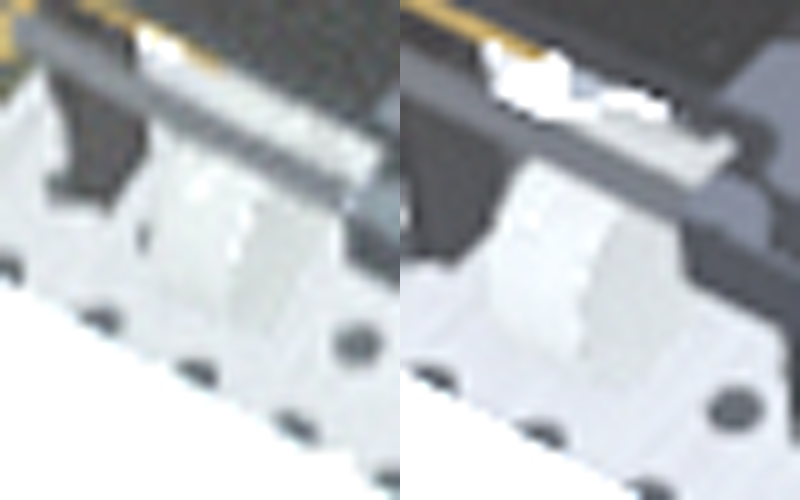

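```bash
python3 - <<'E'
from h import *
d=cv2.imread("pics/side0.png"); s=cv2.imread("pics/scene0.png"); e=cv2.imread("pics/scene3.png")
cv2.imwrite("pics/z3.png",np.hstack([cv2.resize(cv2.convertScaleAbs(x,alpha=al),(400,400),interpolation=cv2.INTER_CUBIC) for x,al in ((d[295:335,225:265],0.95),(e[262:302,243:283],1.3))]))
E
```

```text
(no output)
```

View pics/z3.png

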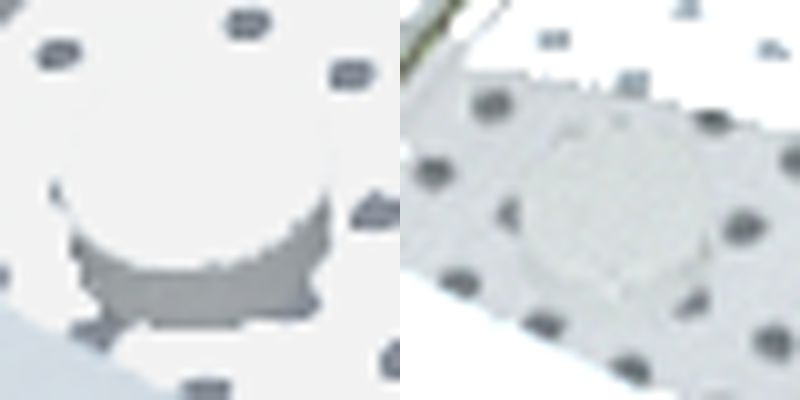

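The seam shows the wider lid, which is the tin's top, facing tool +y. I'll topple it toward tool −y with the right finger, high on the tin, so the lid ends up on top.

```bash
python3 -m handwheel '[[0.087,0,0,-0.02,0],[0.087,0,0,-0.042,0],[0.087,0,-0.01,-0.042,0],[0.087,0,-0.02,-0.042,0],[0.087,0,-0.027,-0.042,0],[0.087,0,-0.033,-0.042,0],[0.087,0,-0.039,-0.042,0],[0.087,0,-0.045,-0.042,0],[0.087,0,-0.05,-0.042,0],[0.087,0,-0.055,-0.042,0],[0.087,0,-0.055,-0.042,0]]';  python3 - <<'E'
from h import *
cv2.imwrite("pics/w7.png",read_camera("wrist")); print(get_obs()["grip_width"])
E
```

```text
time_s: 8.7
tool_pos: [0.4754, 0.0981, 0.0624]
tool_rot: [-180.0, 0.0, 86.5]
force: [0.8, 0.4, -0.1]
grip_width: 0.0873
0.08733053427349174
```

View pics/w7.png

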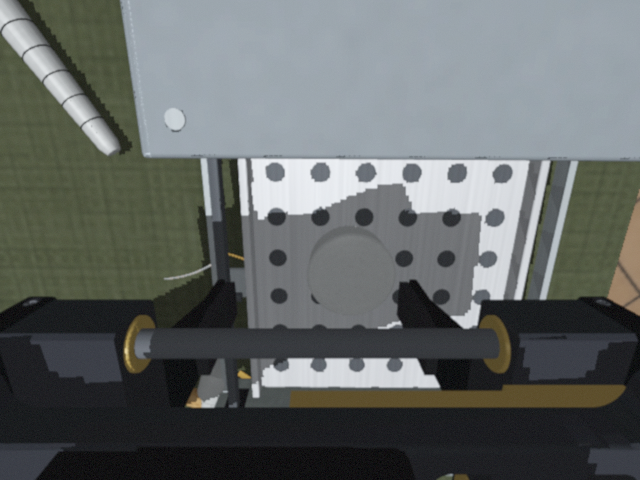

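The tin lies flat at (350,270). I rise to look from above and check that the lid is up.

```bash
python3 -m handwheel '[[0.087,0,0,-0.04,0],[0.087,0,0,-0.08,0],[0.087,0,0,-0.11,0],[0.087,-0.04,0.01,-0.11,0],[0.087,-0.06,0.02,-0.11,0],[0.087,-0.06,0.02,-0.11,0],[0.087,-0.06,0.02,-0.11,0]]';  python3 - <<'E'
from h import *
w=read_camera("wrist");s=read_camera("scene");d=read_camera("side");p=camera_params("wrist")
cv2.imwrite("pics/w8.png",w)
cv2.imwrite("pics/c8.png",np.hstack([cv2.resize(s[250:320,230:300],(400,400),interpolation=cv2.INTER_CUBIC),cv2.resize(d[280:350,210:280],(400,400),interpolation=cv2.INTER_CUBIC)]))
np.savez("w8.npz",**p)
E
```

```text
time_s: 9.45
tool_pos: [0.4925, 0.0371, 0.1724]
tool_rot: [-180.0, -0.0, 86.4]
force: [0.0, 0.6, -1.2]
grip_width: 0.0871
```

View pics/w8.png

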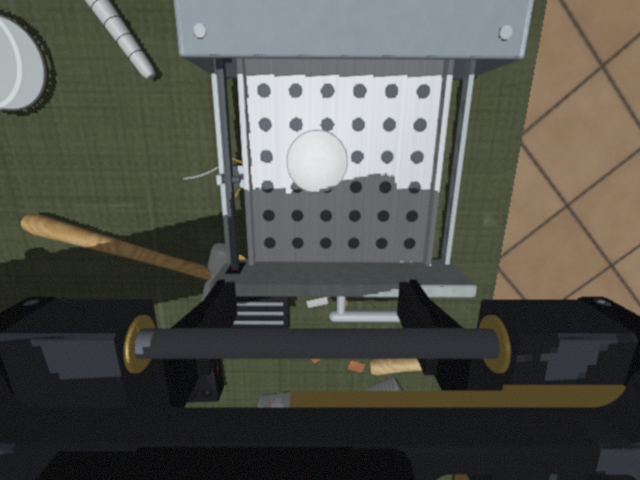

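View pics/c8.png

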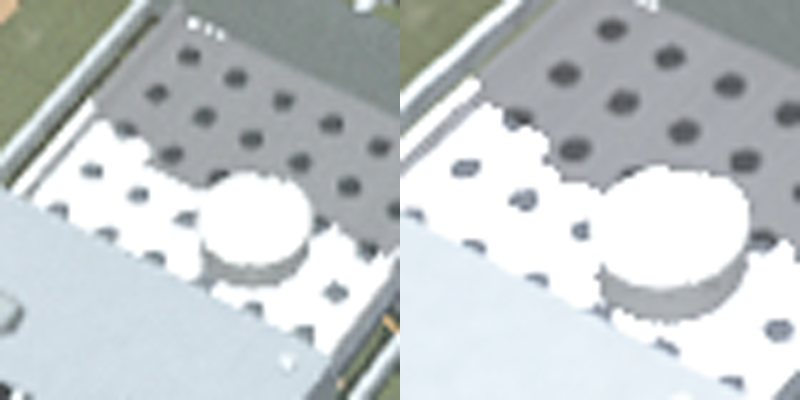

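```bash
python3 - <<'E'
from h import *
d=read_camera("side"); cv2.imwrite("pics/side8.png",d)
o=cv2.imread("pics/side0.png")
def st(x):
    x=x.astype(float); return np.clip((x-90)*255/165,0,255).astype(np.uint8)
cv2.imwrite("pics/z4.png",np.hstack([cv2.resize(st(x),(400,400),interpolation=cv2.INTER_NEAREST) for x in (o[298:334,227:263],d[305:341,241:277])]))
w=cv2.imread("pics/w8.png"); cv2.imwrite("pics/z5.png",cv2.resize(w[125:200,280:355],(600,600),interpolation=cv2.INTER_CUBIC))
g=cv2.cvtColor(d,cv2.COLOR_BGR2GRAY); g0=cv2.cvtColor(o,cv2.COLOR_BGR2GRAY)
print(g[325:338,241:280]); print(g0[312:330,227:263])
E
```

```text
[[255 255 255 255 255 255 255 255 255 255 255 255 255 255 255 255 255 255
  255 255 255 255 255 255 255 255 251 197 160 189 255 255 255 255 255 255
  255 255 159]
 [255 255 255 255 195 255 255 255 255 255 255 255 255 255 255 255 255 255
  255 255 255 255 255 255 255 240 196 162 157 160 250 255 255 255 255 255
  255 255 255]
 [255 255 255 246 161 212 254 255 255 255 255 255 255 255 255 255 255 255
  255 255 255 255 255 255 247 188 166 163 156 203 255 255 255 255 255 255
  255 255 255]
 [255 255 255 162 165 169 187 227 250 255 255 255 255 255 255 255 255 255
  255 255 255 255 236 204 179 172 169 162 161 245 255 255 255 255 255 255
  255 255 255]
 [255 255 255 252 161 167 170 172 191 235 252 252 255 255 255 255 255 255
  246 218 241 194 166 158 158 171 167 162 189 255 255 255 255 255 255 255
  255 255 255]
 [255 255 255 255 162 166 172 170 169 173 173 184 196 212 221 215 206 192
  183 181 174 173 164 160 160 170 165 160 235 255 255 255 255 255 255 255
  255 255 255]
 [255 255 255 255 168 169 172 172 170 173 172 177 176 178 178 173 170 175
  178 175 174 172 169 173 171 169 165 227 255 25
[... 3002 characters left out ...]
 171 171 172 171 172 173 174
  174 173 172 172 171 170 170 168 162 155 151 146 240 255 255 255 255 255]
 [247 255 255 255 255 255 255 237 142 148 168 167 167 170 170 171 173 171
  172 172 170 168 167 165 158 149 151 145 145 216 255 255 255 255 255 255]
 [233 240 252 255 252 188 162 147 143 140 158 203 231 162 165 165 166 166
  166 168 165 161 221 255 255 251 233 245 255 255 255 255 255 255 255 255]
 [230 230 233 236 226 165 146 147 147 167 234 255 255 255 255 255 255 255
  255 255 255 255 255 255 255 255 255 255 255 255 255 255 255 255 255 255]
 [231 231 230 230 228 217 198 168 139 219 255 255 255 255 255 255 255 255
  255 255 255 255 255 255 255 255 255 255 255 255 255 255 255 255 255 255]]
```

View pics/z4.png

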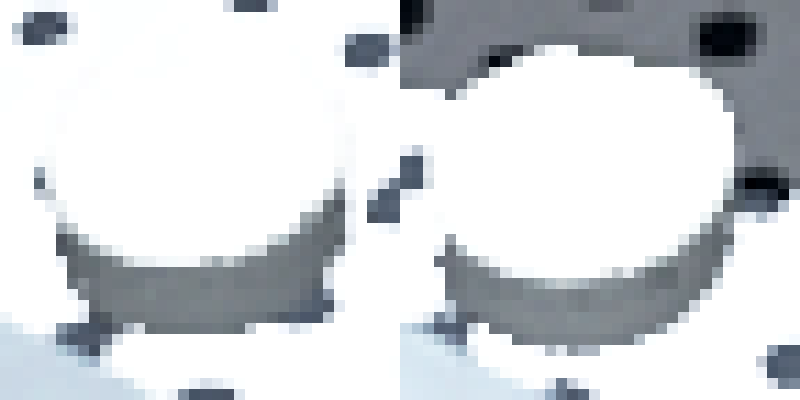

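View pics/z5.png

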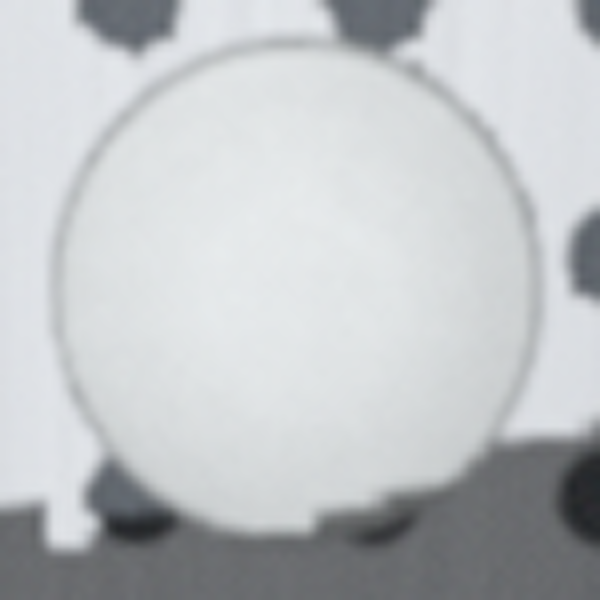

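```bash
python3 - <<'E'
from h import *
p=camera_params("wrist"); C=np.array([.527,.273]);a=np.radians(86.5);u=np.array([np.cos(a),np.sin(a)]);v=np.array([-u[1],u[0]])
def D(w): return ((w[:2]-C)@u).round(4),((w[:2]-C)@v).round(4)
t=ray(p,(317,161),.04); print("wrist tin",t,D(t))
s=camera_params("scene"); t2=ray(s,(230+255/400*70,250+217/400*70),.04); print("scene tin",t2,D(t2))
sd=camera_params("side"); t3=ray(sd,(210+672/400*70-70,280+225/400*70),.04); print("side",t3,D(t3))
for uv,z in [((178,55),.085),((527,55),.085),((247,262),.016),((428,264),.016),((216,290),.072),((475,293),.072),((262,312),.048)]: print(uv,ray(p,uv,z).round(4),D(ray(p,uv,z)))
go([*t[:2],.02],86.5)
E
```

```text
wrist tin [0.49566887 0.10235538 0.04      ] (np.float64(-0.1722), np.float64(0.0209))
scene tin [0.49421297 0.09948227 0.04      ] (np.float64(-0.1752), np.float64(0.0221))
side [0.49397107 0.10082842 0.04      ] (np.float64(-0.1739), np.float64(0.0225))
(178, 55) [0.4071 0.1796 0.085 ] (np.float64(-0.1005), np.float64(0.1139))
(527, 55) [0.6398 0.1659 0.085 ] (np.float64(-0.1), np.float64(-0.1191))
(247, 262) [0.4183 0.0046 0.016 ] (np.float64(-0.2745), np.float64(0.0921))
(428, 264) [ 0.603  -0.0083  0.016 ] (np.float64(-0.2762), np.float64(-0.093))
(216, 290) [0.4022 0.001  0.072 ] (np.float64(-0.2791), np.float64(0.108))
(475, 293) [ 0.6261 -0.0149  0.072 ] (np.float64(-0.2813), np.float64(-0.1165))
(262, 312) [ 0.4344 -0.0357  0.048 ] (np.float64(-0.3138), np.float64(0.0735))
shift tool [ 0.064  -0.0003  0.1525] now [0.4922 0.0384 0.1724] [-1.7999e+02 -1.0000e-02  8.6620e+01]
twist deg 0.12476564676569524 rad 0.002177571329441596 q7 -12.585528851749947 alt -3.1394150822603515
```

The tin now centres at dryer y +21 mm, where a fall to the left would put it, so the lid is up. I grasp it with the jaws already fully open.

```bash
python3 -m handwheel '[[0.087,0.03,0,0,0],[0.087,0.062,0,0.01,0],[0.087,0.063,0,0.05,0],[0.087,0.063,0,0.09,0],[0.087,0.063,0,0.12,0],[0.087,0.063,0,0.14,0],[0.087,0.063,0,0.152,0],[0.087,0.063,0,0.152,0],[0.04,0.063,0,0.152,0],[0.04,0.063,0,0.152,0],[0.04,0.063,0,0.152,0],[0.04,0.063,0,0.152,0],[0.04,0.063,0,0.152,0],[0.04,0.063,0,0.152,0],[0.04,0.063,0,0.152,0],[0.04,0.063,0,0.152,0]]' 30;  python3 - <<'E'
from h import *
cv2.imwrite("pics/w9.png",read_camera("wrist")); print(get_obs()["grip_width"])
go([.445,-.3235,.2],86.5)
E
```

```text
time_s: 11.25
tool_pos: [0.4966, 0.0999, 0.0209]
tool_rot: [180.0, 0.0, 86.5]
force: [-0.5, 0.2, 3.5]
grip_width: 0.0531
0.0526481698813026
shift tool [-0.4258 -0.0256 -0.179 ] now [0.4966 0.0999 0.0209] [1.7997e+02 2.0000e-02 8.6500e+01]
twist deg 0.0025308480992407567 rad 4.4171632199591405e-05 q7 -29.585298019338822 alt -3.1415484819575936
```

View pics/w9.png

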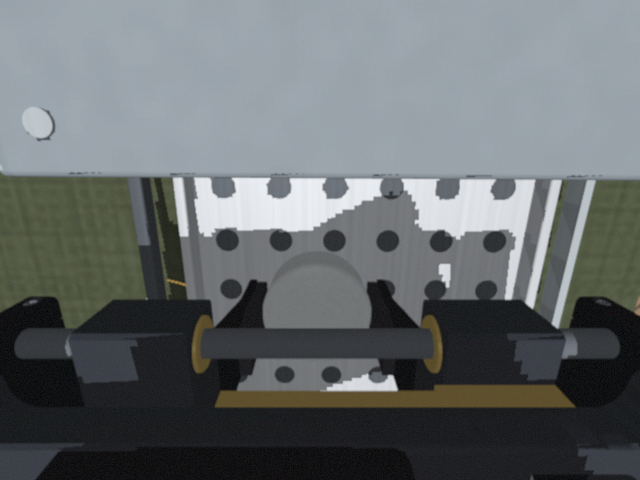

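```bash
python3 -m handwheel '[[0.04,0,0,-0.02,0],[0.04,0,0,-0.05,0],[0.04,0,0,-0.08,0],[0.04,0,0,-0.11,0],[0.04,-0.03,0,-0.13,0],[0.04,-0.07,-0.004,-0.13,0],[0.04,-0.11,-0.007,-0.13,0],[0.04,-0.15,-0.009,-0.13,0],[0.04,-0.19,-0.011,-0.13,0],[0.04,-0.23,-0.014,-0.13,0],[0.04,-0.27,-0.016,-0.13,0],[0.04,-0.31,-0.019,-0.13,0],[0.04,-0.35,-0.021,-0.13,0],[0.04,-0.38,-0.023,-0.13,0],[0.04,-0.41,-0.025,-0.13,0],[0.04,-0.425,-0.0255,-0.13,0],[0.04,-0.425,-0.0255,-0.13,0]]';  python3 - <<'E'
from h import *
cv2.imwrite("pics/w10.png",read_camera("wrist")); print(get_obs()["grip_width"])
d=read_camera("side"); cv2.imwrite("pics/d10.png",cv2.resize(d[120:270,300:450],(600,600),interpolation=cv2.INTER_CUBIC))
go([.445,-.3235,.009],86.5)
E
```

```text
time_s: 13.0
tool_pos: [0.4439, -0.3245, 0.1497]
tool_rot: [-179.9, -0.0, 86.3]
force: [-0.9, 1.4, -1.6]
grip_width: 0.0529
0.05304795189485223
shift tool [-2.900e-03 -1.000e-04  1.411e-01] now [ 0.4453 -0.3209  0.1501] [-1.7998e+02 -1.0000e-01  8.6570e+01]
twist deg 0.07491269343742601 rad 0.0013074731520202327 q7 25.94315764818425 alt -3.140285180437773
```

View pics/w10.png

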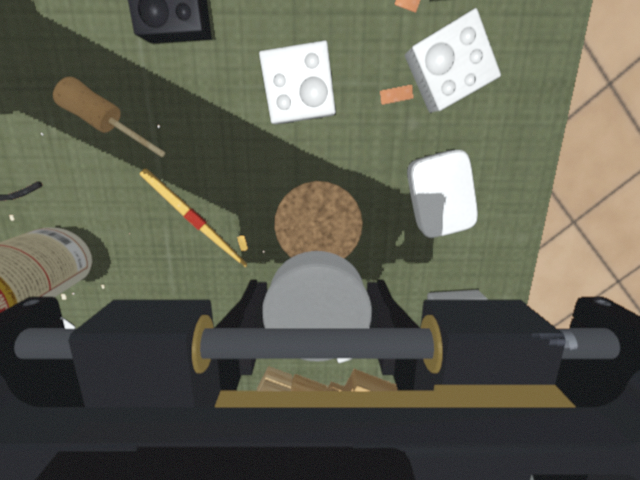

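View pics/d10.png

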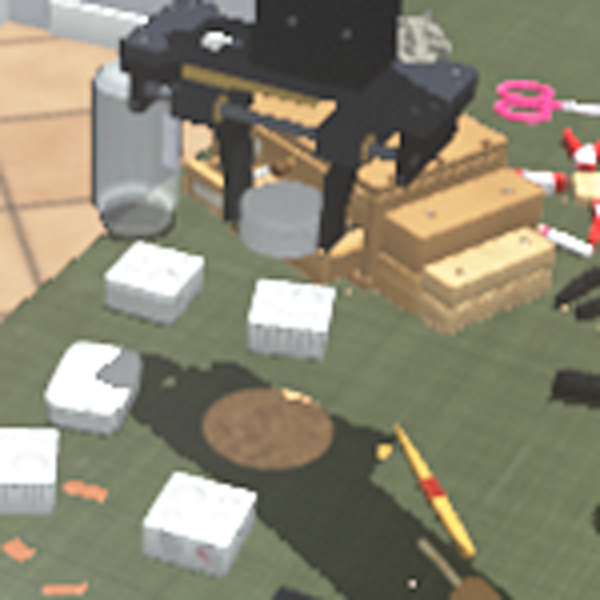

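```bash
python3 - <<'E'
from h import *
d=read_camera("side")
x=d[160:190,355:385].astype(float); x=np.clip((x-70)*1.7,0,255).astype(np.uint8)
cv2.imwrite("pics/z6.png",cv2.resize(x,(600,600),interpolation=cv2.INTER_CUBIC))
p=camera_params("wrist"); im=cv2.imread("pics/w10.png")
print("mat wrist",ray(p,(319,222),.003))
from meas import blocks
for b in blocks(im,p,(250,0,510,250),vmin=190): print(*b)
E
```

```text
mat wrist [ 0.44768447 -0.31402968  0.003     ]
[447. 185.] [ 0.5575 -0.2908] [49.9 69.9] 12.6
[296.  84.] [ 0.4374 -0.1953] [51.9 52.2] 4.8
[455.  58.] [ 0.5608 -0.1871] [52.2 52.1] 26.0
```

View pics/z6.png

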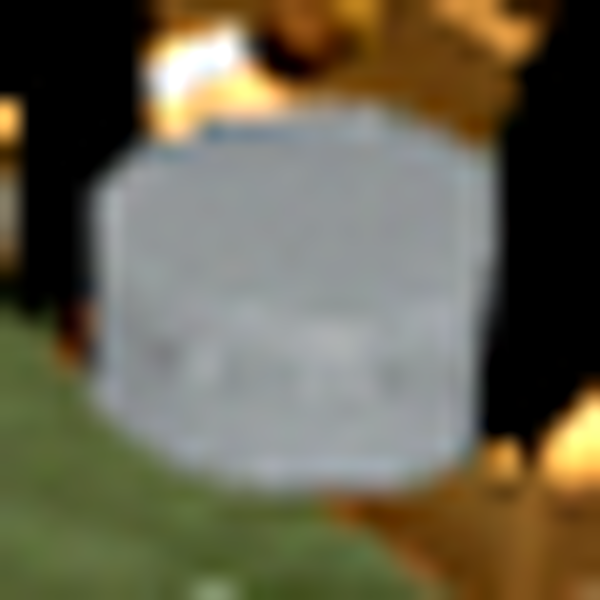

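The lid edge is on top. Settle lag explains the small wrist/scene offset. I place the tin on the mat.

```bash
python3 -m handwheel '[[0.04,-0.001,0,0.04,0],[0.04,-0.001,0,0.08,0],[0.04,-0.001,0,0.11,0],[0.04,-0.001,0,0.13,0],[0.04,-0.001,0,0.137,0],[0.04,-0.001,0,0.141,0],[0.04,-0.001,0,0.141,0],[0.04,-0.001,0,0.141,0],[0.06,-0.001,0,0.141,0],[0.07,-0.001,0,0.141,0],[0.07,-0.001,0,0.141,0],[0.07,-0.001,0,0.141,0],[0.07,-0.001,0,0.12,0],[0.07,-0.001,0,0.08,0],[0.07,-0.001,0,0.04,0],[0.07,-0.001,0,0,0],[0.07,-0.001,0,-0.02,0],[0.07,-0.001,0,-0.02,0],[0.07,-0.001,0,-0.02,0]]';  python3 - <<'E'
from h import *
for n in ("scene","wrist","side"): cv2.imwrite(f"pics/{n}11.png",read_camera(n))
s=cv2.imread("pics/scene11.png"); cv2.imwrite("pics/s11.png",cv2.resize(s[140:300,250:410],(640,600)))
E
```

```text
time_s: 15.05
tool_pos: [0.4447, -0.3237, 0.1704]
tool_rot: [180.0, 0.0, 86.5]
force: [-0.1, -0.3, 0.0]
grip_width: 0.07
```

View pics/s11.png

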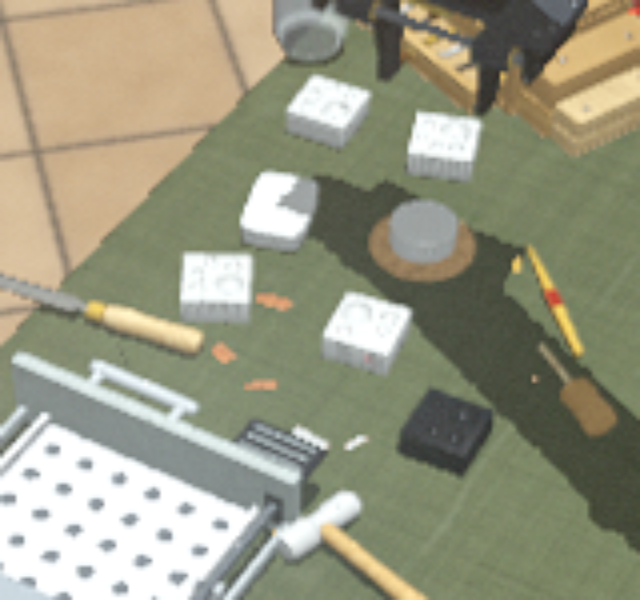

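View pics/wrist11.png

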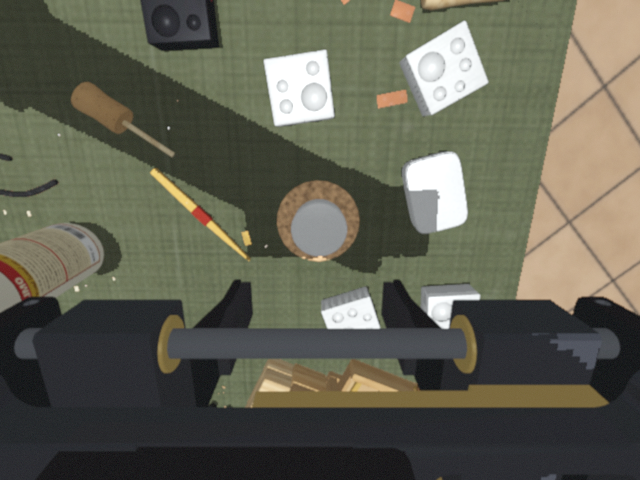

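```bash
python3 - <<'E'
from meas import *
p=camera_params("wrist"); im=cv2.imread("pics/wrist11.png")
print("mat",ray(p,(318,222),.003),"tin",ray(p,(319,229),.027))
for b in blocks(im,p,(255,0,510,250),vmin=190): print(*b)
s=camera_params("scene"); im=cv2.imread("pics/scene11.png")
for b in blocks(im,s,(290,155,380,245),vmin=215): print("scene",*b)
go([.4375,-.1985,.19],None)
for y in (4.7,94.7): go([.4375,-.1985,.1],y)
E
```

```text
mat [ 0.44446555 -0.32116541  0.003     ] tin [ 0.44533809 -0.32207579  0.027     ]
[440. 183.] [ 0.5551 -0.2955] [49.7 69.7] 12.5
[300.  87.] [ 0.4359 -0.1996] [51.8 52. ] 4.5
[450.  67.] [ 0.5587 -0.1923] [51.9 51.8] 25.7
scene [340. 226.] [ 0.4371 -0.2013] [51.5 53.6] 4.7
scene [304. 214.] [ 0.5599 -0.193 ] [51.6 50.8] 27.3
scene [318. 196.] [ 0.556  -0.2935] [49.5 72.2] 14.1
scene [361. 176.] [ 0.4751 -0.4301] [51.2 53.8] 14.9
scene [330. 167.] [ 0.5782 -0.4278] [52.1 52.6] 0.1
shift tool [ 0.124  -0.0141 -0.021 ] now [ 0.4439 -0.3231  0.1688] [-1.7986e+02 -1.0000e-01  8.6510e+01]
shift tool [ 0.1238 -0.0139  0.069 ] now [ 0.4439 -0.3231  0.1688] [-1.7986e+02 -1.0000e-01  8.6510e+01]
twist deg 81.80683556414442 rad 1.427798631231913 q7 26.391593758398063 alt -1.7137940223578803
shift tool [ 0.1238 -0.0139  0.069 ] now [ 0.4439 -0.3231  0.1688] [-1.7986e+02 -1.0000e-01  8.6510e+01]
twist deg -8.192901062891309 rad -0.14299309883759637 q7 26.391593758398063 alt 2.9985995547521966
```

The tin stands within 2 mm of the mat's centre. Next is block A, at wrist (300,87), cupped and near the mat. I grasp it with the jaws already open.

```bash
python3 -m handwheel '[[0.08,0.03,-0.003,0,-0.07],[0.08,0.07,-0.007,0,-0.14],[0.08,0.105,-0.012,0,-0.14],[0.08,0.1225,-0.0147,0.02,-0.14],[0.08,0.1225,-0.0147,0.06,-0.14],[0.08,0.1225,-0.0147,0.1,-0.14],[0.08,0.1225,-0.0147,0.135,-0.14],[0.08,0.1225,-0.0147,0.155,-0.14],[0.08,0.1225,-0.0147,0.165,-0.14],[0.08,0.1225,-0.0147,0.165,-0.14],[0.08,0.1225,-0.0147,0.165,-0.14]]' 30;  python3 - <<'E'
from h import *
cv2.imwrite("pics/w12.png",read_camera("wrist")); print(pose()[0],get_obs()["grip_width"])
E
```

```text
time_s: 16.3
tool_pos: [0.4382, -0.2006, 0.006]
tool_rot: [180.0, 0.0, 94.5]
force: [0.8, -0.6, 0.7]
grip_width: 0.0801
[ 0.43857504 -0.20091992  0.00651782] 0.08006214246742362
```

View pics/w12.png

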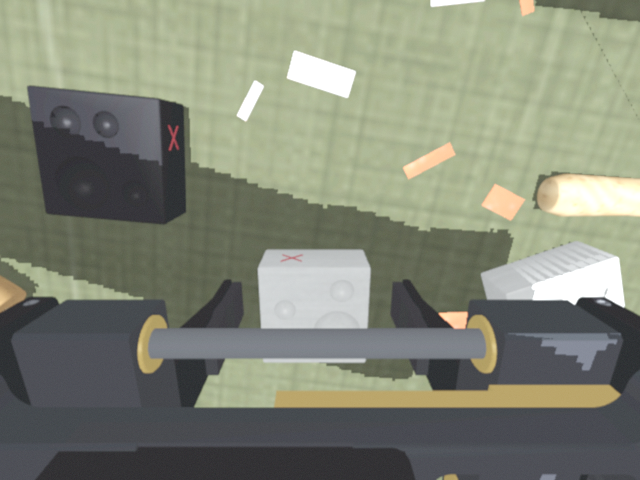

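```bash
python3 -m handwheel '[[0.04,0,0,0,0],[0.04,0,0,0,0],[0.04,0,0,0,0],[0.04,0,0,0,0],[0.04,0,0,0,0],[0.04,0,0,0,0],[0.04,0,0,-0.02,0],[0.04,0,0,-0.06,0],[0.04,0,0,-0.1,0],[0.04,0,0,-0.14,0],[0.04,0,0,-0.15,0],[0.04,0,0,-0.15,0]]' 30;  cat >> h.py <<'E'
C=np.array([.527,.273]);A_=np.radians(86.5);U=np.array([np.cos(A_),np.sin(A_)]);V=np.array([-U[1],U[0]])
T=C-U*.1893-V*.001
def tr(x,y,z): return [*(T+U*x+V*y),z]
E
python3 - <<'E'
from h import *
print(get_obs()["grip_width"],get_obs()["force"])
for s in [(.033,.038),(.033,-.038),(-.036,.038),(-.036,-.038)]: print(s,tr(*s,.15)); 
go(tr(.033,.038,.15),86.5)
E
```

```text
time_s: 17.55
tool_pos: [0.4385, -0.201, 0.1567]
tool_rot: [179.9, 0.1, 94.5]
force: [0.8, 0.2, -2.5]
grip_width: 0.0521
0.052128416616639445 [ 0.7707277   0.20347508 -2.49943804]
(0.033, 0.038) [np.float64(0.4805271257290928), np.float64(0.11925032696945193), 0.15]
(0.033, -0.038) [np.float64(0.5563853704091547), np.float64(0.11461063796480281), 0.15]
(-0.036, 0.038) [np.float64(0.47631477650118764), np.float64(0.05037902587834312), 0.15]
(-0.036, -0.038) [np.float64(0.5521730211812496), np.float64(0.04573933687369399), 0.15]
shift tool [0.3159 0.0671 0.0061] now [ 0.4385 -0.201   0.1567] [1.7987e+02 1.3000e-01 9.4520e+01]
twist deg 8.022145332018269 rad 0.14001284911721248 q7 25.303747717777178 alt -3.0015798044725805
```

```bash
python3 -m handwheel '[[0.04,0.03,0.006,0,0],[0.04,0.065,0.014,0,0.07],[0.04,0.1,0.021,0,0.14],[0.04,0.135,0.029,0,0.14],[0.04,0.17,0.036,0,0.14],[0.04,0.205,0.044,0,0.14],[0.04,0.24,0.051,0,0.14],[0.04,0.275,0.058,0,0.14],[0.04,0.3,0.064,0,0.14],[0.04,0.316,0.067,0,0.14],[0.04,0.316,0.067,0.01,0.14],[0.04,0.316,0.067,0.05,0.14],[0.04,0.316,0.067,0.09,0.14],[0.04,0.316,0.067,0.115,0.14],[0.04,0.316,0.067,0.127,0.14],[0.04,0.316,0.067,0.131,0.14],[0.04,0.316,0.067,0.131,0.14],[0.04,0.316,0.067,0.131,0.14]]';  python3 - <<'E'
from h import *
print(get_obs()["grip_width"],get_obs()["force"]);cv2.imwrite("pics/w13.png",read_camera("wrist"))
go(tr(.033,.038,.0215),86.5)
E
```

```text
time_s: 19.35
tool_pos: [0.4805, 0.1198, 0.0255]
tool_rot: [179.9, -0.0, 86.5]
force: [0.2, -1.2, -1.3]
grip_width: 0.0518
0.05180273643255163 [ 0.19408515 -1.21774933 -1.30812913]
shift tool [-0.0006 -0.0002  0.0042] now [0.4807 0.1198 0.0257] [ 1.7986e+02 -1.0000e-02  8.6490e+01]
twist deg -0.008922791354052606 rad -0.00015573208759670106 q7 -32.87125334079979 alt 3.1414369215021964
```

View pics/w13.png

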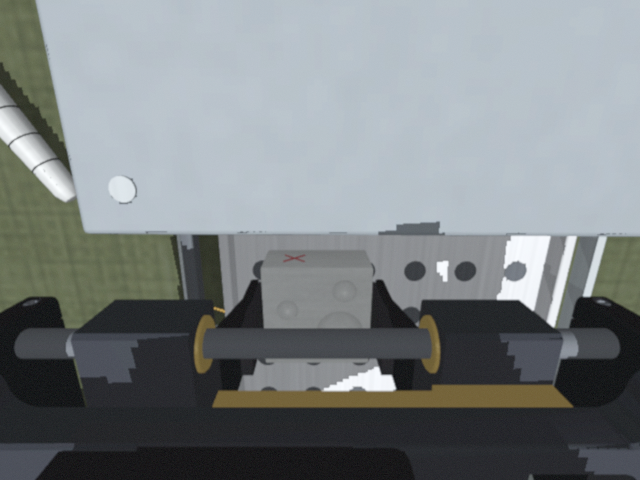

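```bash
python3 -m handwheel '[[0.04,0,0,0.003,0],[0.04,0,0,0.004,0],[0.04,0,0,0.004,0],[0.056,0,0,0.004,0],[0.06,0,0,0.004,0],[0.06,0,0,0.004,0],[0.06,0,0,-0.01,0],[0.06,0,0,-0.05,0],[0.06,0,0,-0.09,0],[0.06,0,0,-0.13,0],[0.06,-0.03,0,-0.14,0],[0.08,-0.06,0,-0.14,0],[0.08,-0.06,0,-0.14,0],[0.08,-0.06,0,-0.14,0]]';  python3 - <<'E'
from h import *
cv2.imwrite("pics/w14.png",read_camera("wrist"))
for y in (25.8,115.8):go([.5593,-.1927,.16],y)
E
```

```text
time_s: 20.8
tool_pos: [0.476, 0.0596, 0.1653]
tool_rot: [179.9, 0.0, 86.4]
force: [0.7, -0.3, 0.8]
grip_width: 0.0755
shift tool [-0.2477  0.0986  0.005 ] now [0.4759 0.0606 0.165 ] [ 1.7997e+02 -2.0000e-02  8.6520e+01]
twist deg 60.72295409964039 rad 1.0598154805761137 q7 -14.72668865607164 alt -2.0817771730136796
shift tool [-0.2477  0.0986  0.005 ] now [0.4759 0.0606 0.165 ] [ 1.7997e+02 -2.0000e-02  8.6520e+01]
twist deg -29.27704472879404 rad -0.5109808257711063 q7 -14.72668865607164 alt 2.630611827818687
```

View pics/w14.png

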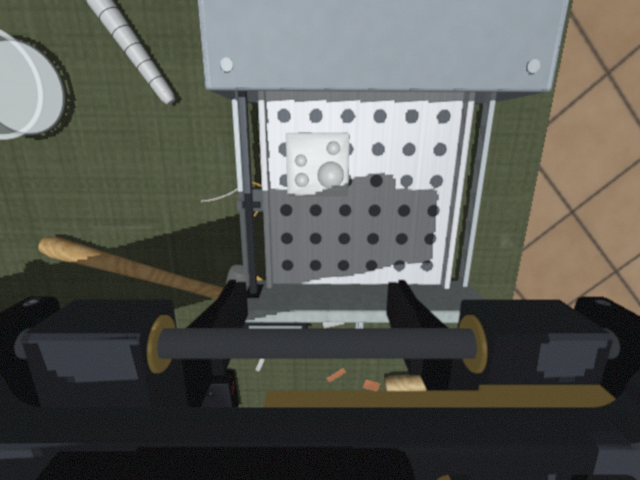

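```bash
python3 - <<'E'
from h import *
s=camera_params("scene")
for uv in [(300,232),(285,228),(272,222),(296,226),(299,235)]: print(uv,ray(s,uv,.01))
c=np.array([.5593,-.1927]); y=np.array([.90,.435]); x=np.array([-.435,.9])
for k in (.034,.049): 
  for j in (-.01,.01): print(c+y*k+x*j)
E
```

```text
(300, 232) [ 0.54171373 -0.13525962  0.01      ]
(285, 228) [ 0.58939055 -0.129017    0.01      ]
(272, 222) [ 0.6364073 -0.1327033  0.01     ]
(296, 226) [ 0.56388212 -0.15141095  0.01      ]
(299, 235) [ 0.53871464 -0.123214    0.01      ]
[ 0.59425 -0.18691]
[ 0.58555 -0.16891]
[ 0.60775  -0.180385]
[ 0.59905  -0.162385]
```

```bash
python3 -m handwheel '[[0.075,-0.04,0.016,0,-0.1],[0.075,-0.085,0.034,0,-0.2],[0.075,-0.13,0.052,0,-0.3],[0.075,-0.17,0.068,0,-0.4],[0.075,-0.21,0.084,0,-0.511],[0.075,-0.24,0.096,0,-0.511],[0.075,-0.2477,0.0986,0.02,-0.511],[0.075,-0.2477,0.0986,0.06,-0.511],[0.075,-0.2477,0.0986,0.1,-0.511],[0.075,-0.2477,0.0986,0.1,-0.511]]' 30;  python3 - <<'E'
from meas import *
pose();im=read_camera("wrist"); p=camera_params("wrist");cv2.imwrite("pics/w15.png",im)
for b in blocks(im,p,(0,0,640,480),vmin=190,amin=300): print(*b)
go([.5593,-.1927,.005],115.8)
E
```

```text
time_s: 21.85
tool_pos: [0.5553, -0.1905, 0.0591]
tool_rot: [-179.6, -0.5, 115.9]
force: [-0.1, 0.9, -0.5]
grip_width: 0.0748
[265. 378.] [ 0.5566 -0.2859] [58.1 42.4] 26.1
[141.  25.] [ 0.4139 -0.1055] [16.4  4.8] 63.2
[470.  56.] [ 0.5608 -0.0455] [93.  42.1] 25.9
[315.  12.] [ 0.4923 -0.0603] [21.3  8.5] 9.7
[201.  30.] [ 0.4425 -0.0931] [11.5 26.8] 77.4
shift tool [-0.0024  0.0011  0.0573] now [ 0.5576 -0.1912  0.0624] [-179.83   -0.31  115.9 ]
twist deg 0.10591769664546291 rad 0.0018486125425918808 q7 30.638640814544633 alt -3.1397440410472015
```

View pics/w15.png

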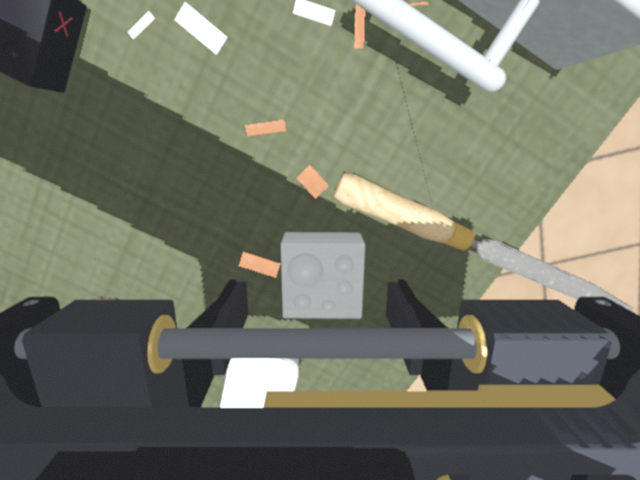

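```bash
python3 -m handwheel '[[0.075,0,0,0.03,0],[0.075,0,0,0.05,0],[0.075,0,0,0.057,0],[0.075,0,0,0.057,0],[0.04,0,0,0.057,0],[0.04,0,0,0.057,0],[0.04,0,0,0.057,0],[0.04,0,0,0.057,0],[0.04,0,0,0.057,0],[0.04,0,0,0.057,0],[0.04,0,0,0.04,0],[0.04,0,0,0,0],[0.04,0,0,-0.04,0],[0.04,0,0,-0.08,0],[0.04,0,0,-0.1,0],[0.04,0,0,-0.1,0],[0.04,0,0,-0.1,0]]' 30;  python3 - <<'E'
from h import *
print(get_obs()["grip_width"],get_obs()["force"]);cv2.imwrite("pics/w16.png",read_camera("wrist"))
go(tr(.033,-.038,.16),86.5)
E
```

```text
time_s: 23.6
tool_pos: [0.5587, -0.1933, 0.1643]
tool_rot: [-180.0, -0.0, 115.8]
force: [-0.6, -0.2, -1.8]
grip_width: 0.0517
0.051681451071785435 [-0.60350295 -0.17210304 -1.75711536]
shift tool [0.2779 0.1324 0.0034] now [ 0.558  -0.1932  0.1632] [-1.7989e+02 -9.0000e-02  1.1578e+02]
twist deg 29.2833673274302 rad 0.5110911759345894 q7 33.69012860048726 alt -2.6305014776552036
```

View pics/w16.png

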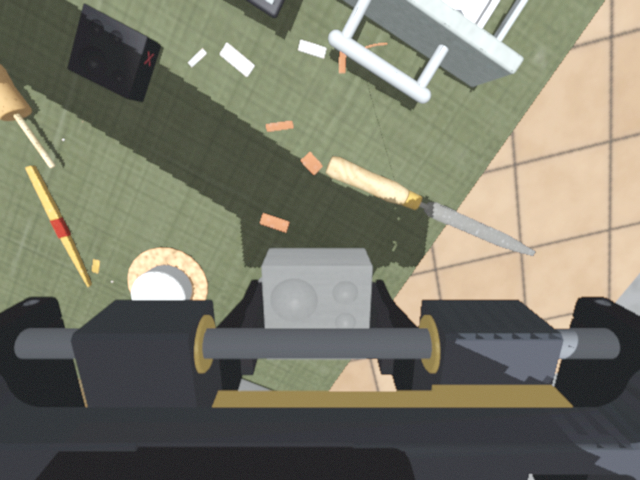

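```bash
python3 -m handwheel '[[0.04,0.025,0.012,0,0.05],[0.04,0.06,0.029,0,0.12],[0.04,0.1,0.048,0,0.2],[0.04,0.14,0.067,0,0.3],[0.04,0.18,0.086,0,0.4],[0.04,0.22,0.105,0,0.48],[0.04,0.255,0.121,0,0.511],[0.04,0.2775,0.1324,0,0.511],[0.04,0.2775,0.1324,0,0.511],[0.04,0.2775,0.1324,0.03,0.511],[0.04,0.2775,0.1324,0.07,0.511],[0.04,0.2775,0.1324,0.11,0.511],[0.04,0.2775,0.1324,0.13,0.511],[0.04,0.2775,0.1324,0.138,0.511],[0.04,0.2775,0.1324,0.138,0.511],[0.04,0.2775,0.1324,0.138,0.511]]';  python3 - <<'E'
from h import *
cv2.imwrite("pics/w17.png",read_camera("wrist"));print(get_obs()["grip_width"],get_obs()["force"])
go(tr(.033,-.038,.0215),86.5)
E
```

```text
time_s: 25.25
tool_pos: [0.5576, 0.1134, 0.0261]
tool_rot: [-180.0, 0.0, 86.5]
force: [0.2, -0.8, -1.1]
grip_width: 0.0521
0.05156355796986999 [-0.16931567  0.28132345 -0.65948295]
shift tool [ 0.001  -0.0014  0.0048] now [0.5578 0.1135 0.0263] [-1.7999e+02  1.0000e-02  8.6470e+01]
twist deg -0.029693590316313134 rad -0.0005182509177579687 q7 -32.187547256499 alt 3.1410744026720354
```

View pics/w17.png

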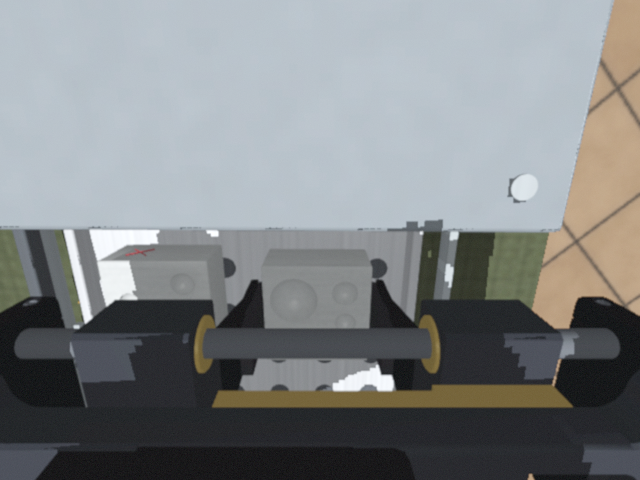

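```bash
python3 -m handwheel '[[0.04,0,0,0.003,0],[0.04,0,0,0.0045,0],[0.04,0,0,0.0045,0],[0.055,0,0,0.0045,0],[0.058,0,0,0.0045,0],[0.058,0,0,0.0045,0],[0.058,0,0,-0.01,0],[0.058,0,0,-0.05,0],[0.058,0,0,-0.09,0],[0.058,0,0,-0.13,0],[0.07,-0.03,0,-0.14,0],[0.075,-0.07,0,-0.14,0],[0.075,-0.07,0,-0.14,0],[0.075,-0.07,0,-0.14,0]]';  python3 - <<'E'
from meas import *
cv2.imwrite("pics/w18.png",read_camera("wrist"))
im=read_camera("scene"); s=camera_params("scene")
for b in blocks(im,s,(290,155,380,245),vmin=215): print("scene",*b)
cv2.imwrite("pics/s18.png",cv2.resize(im[140:300,220:400],(720,600)))
E
```

```text
time_s: 26.7
tool_pos: [0.5536, 0.0431, 0.1673]
tool_rot: [180.0, 0.0, 86.3]
force: [-0.3, 0.5, -0.1]
grip_width: 0.0741
scene [356. 199.] [ 0.4462 -0.325 ] [49.9 54.7] 59.7
scene [319. 195.] [ 0.5557 -0.2929] [49.9 73.2] 13.0
scene [361. 176.] [ 0.4748 -0.4301] [51.9 53.9] 15.1
scene [330. 166.] [ 0.5782 -0.4279] [52.1 52.6] 0.2
```

View pics/w18.png

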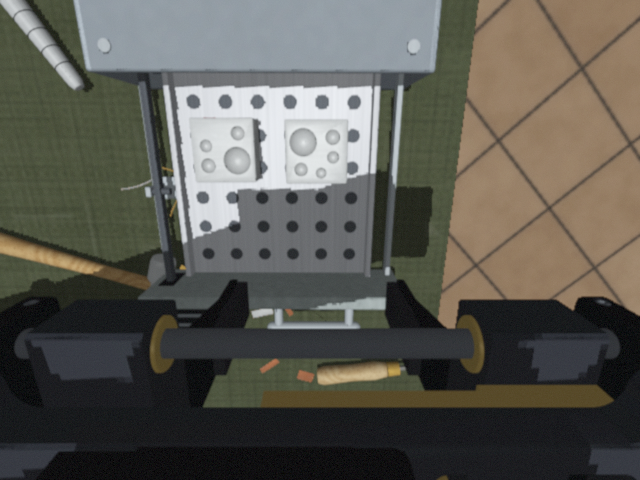

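View pics/s18.png

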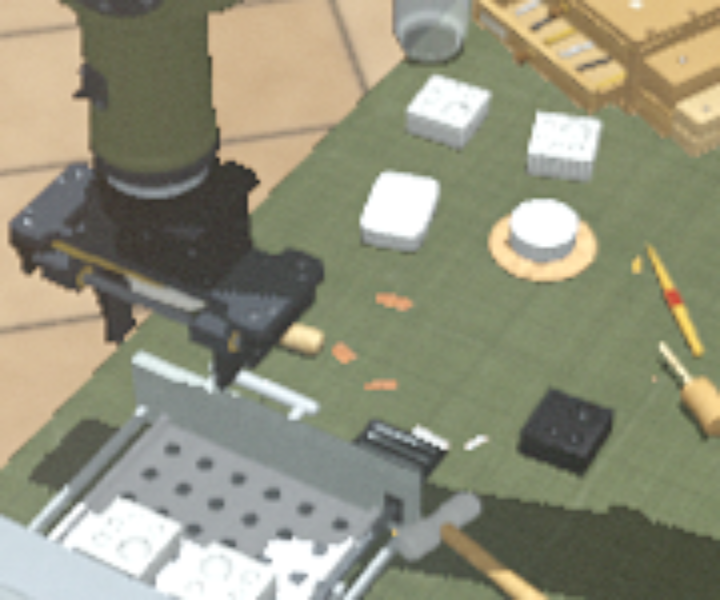

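Two blocks lie flat in the tray at (223,150) and (316,150). Next is block C, at scene (361,178).

```bash
python3 - <<'E'
from h import *
go([.4745,-.4295,.1],105)
E
```

```text
shift tool [-0.4789 -0.0504  0.0666] now [0.5534 0.0454 0.167 ] [ 1.7998e+02 -4.0000e-02  8.6580e+01]
twist deg -18.422273727556274 rad -0.3215293322495058 q7 -18.20865817853688 alt 2.8200633213402875
```

```bash
python3 -m handwheel '[[0.075,-0.04,-0.004,0,0],[0.075,-0.085,-0.008,0,0],[0.075,-0.13,-0.013,0,0],[0.075,-0.175,-0.018,0,0],[0.075,-0.22,-0.023,0,-0.1],[0.075,-0.265,-0.028,0,-0.2],[0.075,-0.31,-0.032,0,-0.3],[0.075,-0.355,-0.037,0,-0.321],[0.075,-0.4,-0.042,0,-0.321],[0.075,-0.44,-0.047,0,-0.321],[0.075,-0.475,-0.05,0,-0.321],[0.075,-0.479,-0.0504,0.03,-0.321],[0.075,-0.479,-0.0504,0.067,-0.321],[0.075,-0.479,-0.0504,0.107,-0.321],[0.075,-0.479,-0.0504,0.107,-0.321],[0.075,-0.479,-0.0504,0.107,-0.321]]' 30;  python3 - <<'E'
from meas import *
im=read_camera("wrist"); p=camera_params("wrist");cv2.imwrite("pics/w19.png",im)
go([.4745,-.4295,.005],105)
E
```

```text
time_s: 28.4
tool_pos: [0.4749, -0.4295, 0.0597]
tool_rot: [180.0, -0.1, 105.0]
force: [-0.1, 0.2, -0.4]
grip_width: 0.0753
shift tool [ 0.0014 -0.001   0.0563] now [ 0.4758 -0.4306  0.0613] [1.7990e+02 8.0000e-02 1.0499e+02]
twist deg -0.009651223887388483 rad -0.00016844563368205545 q7 45.240647900228865 alt 3.141424207956111
```

View pics/w19.png

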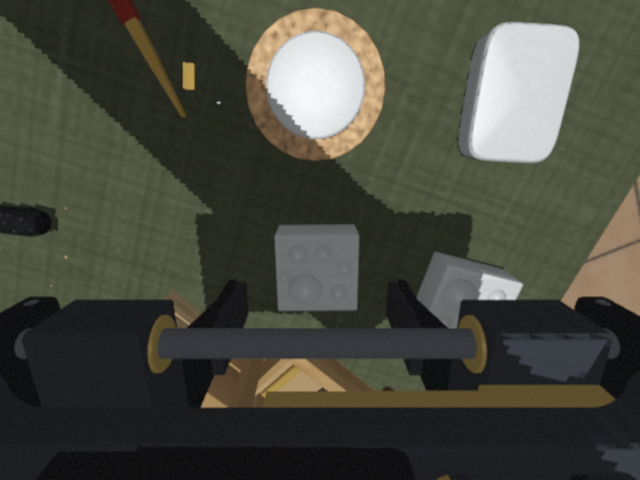

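```bash
python3 -m handwheel '[[0.07,0,0,0.03,0],[0.07,0,0,0.05,0],[0.07,0,0,0.057,0],[0.07,0,0,0.057,0],[0.04,0,0,0.057,0],[0.04,0,0,0.057,0],[0.04,0,0,0.057,0],[0.04,0,0,0.057,0],[0.04,0,0,0.057,0],[0.04,0,0,0.057,0],[0.04,0,0,0.04,0],[0.04,0,0,0,0],[0.04,0,0,-0.04,0],[0.04,0,0,-0.08,0],[0.04,0,0,-0.1,0],[0.04,0,0,-0.1,0],[0.04,0,0,-0.1,0]]' 30;  python3 - <<'E'
from h import *
print(get_obs()["grip_width"],get_obs()["force"]);cv2.imwrite("pics/w20.png",read_camera("wrist"))
go(tr(-.036,-.038,.16),86.5)
E
```

```text
time_s: 30.15
tool_pos: [0.4734, -0.4306, 0.1592]
tool_rot: [-180.0, -0.0, 104.9]
force: [-0.5, -0.1, -3.3]
grip_width: 0.0519
0.051869265128893116 [-0.53248955 -0.14882484 -3.34922829]
shift tool [ 0.4395  0.199  -0.0014] now [ 0.4729 -0.4301  0.1579] [-1.799e+02 -1.300e-01  1.049e+02]
twist deg 18.399249252490904 rad 0.3211274793510718 q7 47.19302418909383 alt -2.8204651742387212
```

View pics/w20.png

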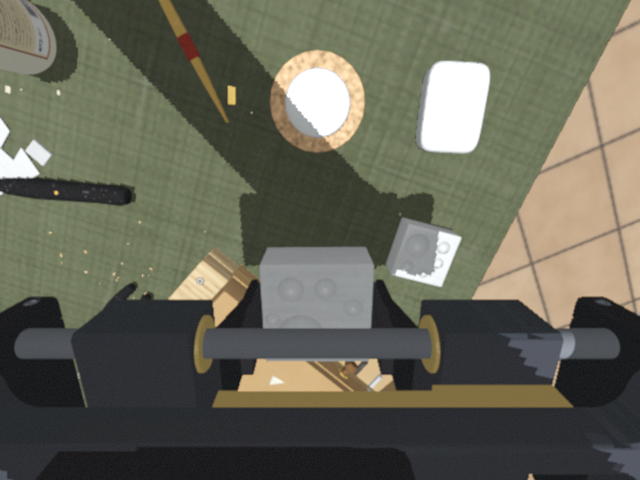

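```bash
python3 -m handwheel '[[0.04,0.02,0.01,0,0],[0.04,0.055,0.025,0,0],[0.04,0.095,0.043,0,0.05],[0.04,0.135,0.061,0,0.12],[0.04,0.175,0.079,0,0.2],[0.04,0.215,0.097,0,0.28],[0.04,0.255,0.115,0,0.321],[0.04,0.295,0.134,0,0.321],[0.04,0.335,0.152,0,0.321],[0.04,0.375,0.17,0,0.321],[0.04,0.41,0.186,0,0.321],[0.04,0.432,0.196,0,0.321],[0.04,0.4395,0.199,0,0.321],[0.04,0.4395,0.199,0,0.321],[0.04,0.4395,0.199,0.04,0.321],[0.04,0.4395,0.199,0.08,0.321],[0.04,0.4395,0.199,0.11,0.321],[0.04,0.4395,0.199,0.128,0.321],[0.04,0.4395,0.199,0.132,0.321],[0.04,0.4395,0.199,0.132,0.321]]';  python3 - <<'E'
from h import *
cv2.imwrite("pics/w21.png",read_camera("wrist"));print(get_obs()["grip_width"],get_obs()["force"])
go(tr(-.036,-.038,.0215),86.5)
E
```

```text
time_s: 32.2
tool_pos: [0.5526, 0.0433, 0.0268]
tool_rot: [-179.9, 0.0, 86.4]
force: [-0.3, -0.5, -1.2]
grip_width: 0.052
0.05184021858634896 [ 0.65702064  0.03150877 -0.88014199]
shift tool [ 0.0018 -0.0015  0.0064] now [0.5535 0.0438 0.0279] [1.7998e+02 3.0000e-02 8.6410e+01]
twist deg -0.09173565665842887 rad -0.001601089250168643 q7 -24.115773363744907 alt 3.139991564339624
```

View pics/w21.png

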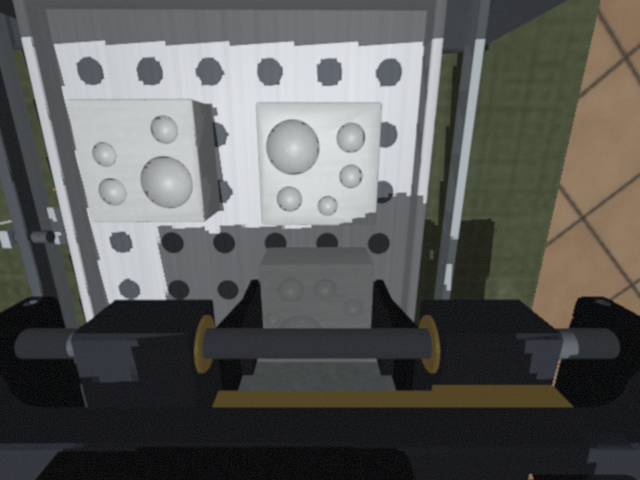

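```bash
python3 -m handwheel '[[0.04,0,0,0.003,0],[0.04,0,0,0.0055,0],[0.04,0,0,0.0055,0],[0.055,0,0,0.0055,0],[0.06,0,0,0.0055,0],[0.06,0,0,0.0055,0],[0.06,0,0,-0.01,0],[0.06,0,0,-0.05,0],[0.06,0,0,-0.09,0],[0.06,0,0,-0.13,0],[0.07,-0.03,0,-0.14,0],[0.075,-0.07,0,-0.14,0],[0.075,-0.07,0,-0.14,0],[0.075,-0.07,0,-0.14,0]]';  python3 - <<'E'
from meas import *
cv2.imwrite("pics/w22.png",read_camera("wrist"))
im=read_camera("scene"); s=camera_params("scene")
for b in blocks(im,s,(290,155,380,245),vmin=215): print("scene",*b)
E
```

```text
time_s: 33.65
tool_pos: [0.5491, -0.0258, 0.1686]
tool_rot: [179.9, 0.0, 86.4]
force: [-0.6, 0.6, 0.0]
grip_width: 0.074
scene [356. 199.] [ 0.4462 -0.325 ] [49.9 54.7] 59.7
scene [322. 193.] [ 0.5553 -0.293 ] [49.  73.2] 13.0
scene [330. 166.] [ 0.5782 -0.4279] [52.1 52.6] 0.2
```

View pics/w22.png

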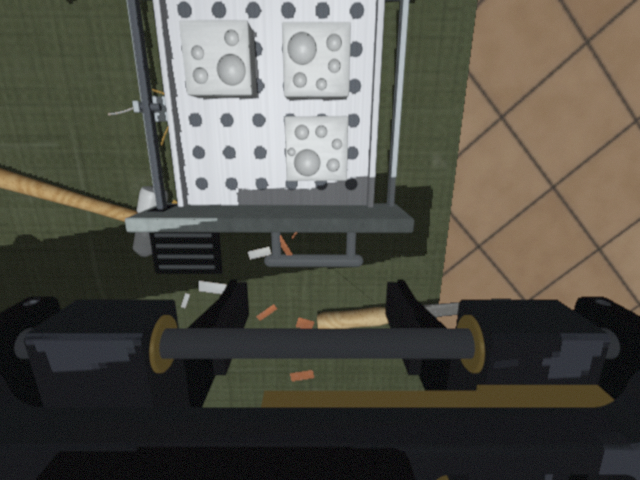

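Three blocks lie flat. Next is block D, at scene (332,169).

```bash
python3 - <<'E'
from h import *
go([.5775,-.4275,.06],90)
E
```

```text
shift tool [-0.4016  0.0524  0.1079] now [ 0.549  -0.0235  0.1681] [ 1.7997e+02 -3.0000e-02  8.6580e+01]
twist deg -3.4160664007872725 rad -0.05962160616049012 q7 -10.160419269757876 alt 3.0819710474293034
```

```bash
python3 -m handwheel '[[0.075,-0.04,0.005,0,0],[0.075,-0.085,0.011,0,0],[0.075,-0.13,0.017,0,0],[0.075,-0.175,0.023,0,0],[0.075,-0.22,0.029,0,0],[0.075,-0.265,0.035,0,-0.03],[0.075,-0.31,0.04,0,-0.06],[0.075,-0.35,0.046,0,-0.06],[0.075,-0.38,0.05,0,-0.06],[0.075,-0.4016,0.0524,0.01,-0.06],[0.075,-0.4016,0.0524,0.05,-0.06],[0.075,-0.4016,0.0524,0.09,-0.06],[0.075,-0.4016,0.0524,0.108,-0.06],[0.075,-0.4016,0.0524,0.108,-0.06],[0.075,-0.4016,0.0524,0.108,-0.06]]' 30;  python3 - <<'E'
from meas import *
im=read_camera("wrist"); p=camera_params("wrist");cv2.imwrite("pics/w23.png",im)
go([.5775,-.4275,.005],90)
E
```

```text
time_s: 35.25
tool_pos: [0.5782, -0.4283, 0.0609]
tool_rot: [179.9, 0.0, 90.0]
force: [0.9, 0.3, 1.3]
grip_width: 0.0751
shift tool [ 0.0015 -0.0014  0.0571] now [ 0.5787 -0.4289  0.0621] [1.7982e+02 1.0000e-01 9.0000e+01]
twist deg -0.0035255248113941207 rad -6.15320158195795e-05 q7 23.59054190145308 alt 3.141531121573974
```

View pics/w23.png

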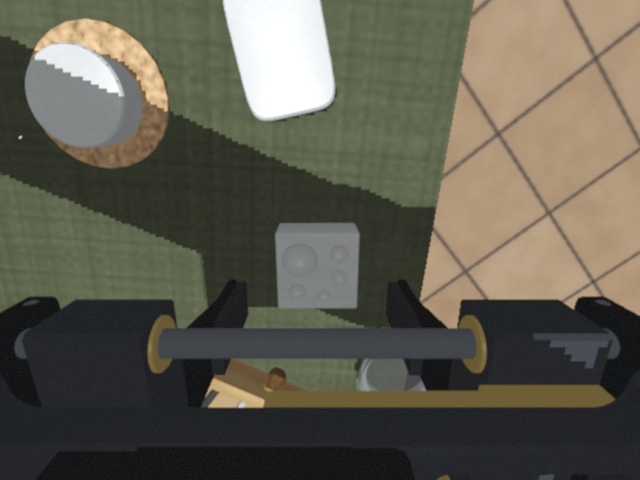

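```bash
python3 -m handwheel '[[0.075,0,0,0.03,0],[0.075,0,0,0.05,0],[0.075,0,0,0.057,0],[0.075,0,0,0.057,0],[0.04,0,0,0.057,0],[0.04,0,0,0.057,0],[0.04,0,0,0.057,0],[0.04,0,0,0.057,0],[0.04,0,0,0.057,0],[0.04,0,0,0.057,0],[0.04,0,0,0.04,0],[0.04,0,0,0,0],[0.04,0,0,-0.04,0],[0.04,0,0,-0.08,0],[0.04,0,0,-0.1,0],[0.04,0,0,-0.1,0],[0.04,0,0,-0.1,0]]' 30;  python3 - <<'E'
from h import *
print(get_obs()["grip_width"],get_obs()["force"]);cv2.imwrite("pics/w24.png",read_camera("wrist"))
go(tr(-.036,.038,.16),86.5)
E
```

```text
time_s: 37.0
tool_pos: [0.5764, -0.4286, 0.1591]
tool_rot: [-180.0, -0.0, 89.9]
force: [0.4, 0.6, -1.6]
grip_width: 0.0515
0.051454834866653615 [ 0.44880524  0.61067751 -1.5862466 ]
shift tool [ 0.4786 -0.0998 -0.0013] now [ 0.5757 -0.4283  0.1577] [-1.7985e+02 -8.0000e-02  8.9950e+01]
twist deg 3.448008583083663 rad 0.06017910241183438 q7 25.099076796599512 alt -3.081413551177959
```

View pics/w24.png

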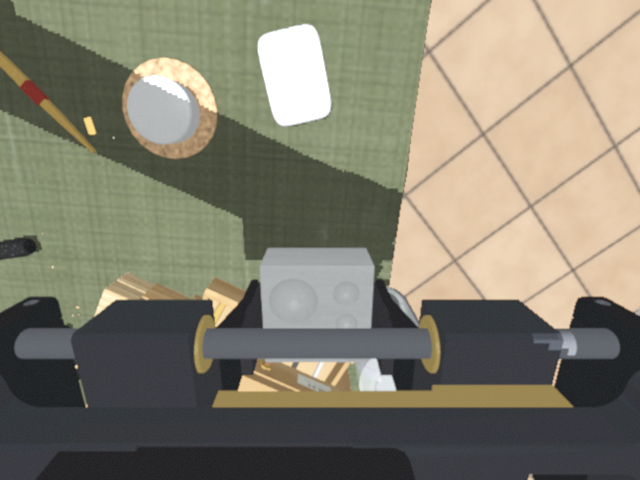

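```bash
python3 -m handwheel '[[0.04,0.02,-0.004,0,0],[0.04,0.055,-0.011,0,0],[0.04,0.095,-0.02,0,0.02],[0.04,0.135,-0.028,0,0.04],[0.04,0.175,-0.036,0,0.06],[0.04,0.215,-0.045,0,0.06],[0.04,0.255,-0.053,0,0.06],[0.04,0.295,-0.061,0,0.06],[0.04,0.335,-0.07,0,0.06],[0.04,0.375,-0.078,0,0.06],[0.04,0.415,-0.086,0,0.06],[0.04,0.45,-0.094,0,0.06],[0.04,0.472,-0.098,0,0.06],[0.04,0.4785,-0.0998,0,0.06],[0.04,0.4785,-0.0998,0.01,0.06],[0.04,0.4785,-0.0998,0.05,0.06],[0.04,0.4785,-0.0998,0.09,0.06],[0.04,0.4785,-0.0998,0.118,0.06],[0.04,0.4785,-0.0998,0.13,0.06],[0.04,0.4785,-0.0998,0.132,0.06]]';  python3 - <<'E'
from h import *
cv2.imwrite("pics/w25.png",read_camera("wrist"));print(get_obs()["grip_width"],get_obs()["force"])
go(tr(-.036,.038,.0215),86.5)
E
```

```text
time_s: 39.05
tool_pos: [0.476, 0.0484, 0.0254]
tool_rot: [-179.7, -0.0, 86.4]
force: [0.4, -0.5, -1.2]
grip_width: 0.0516
0.05173102656758028 [ 0.36671714  0.46351803 -0.85685973]
shift tool [ 0.0015 -0.0009  0.0051] now [0.4771 0.0488 0.0266] [-1.7989e+02 -2.0000e-02  8.6420e+01]
twist deg -0.07750114401065389 rad -0.0013526501370481937 q7 -22.597356757309687 alt 3.140240003452745
```

View pics/w25.png

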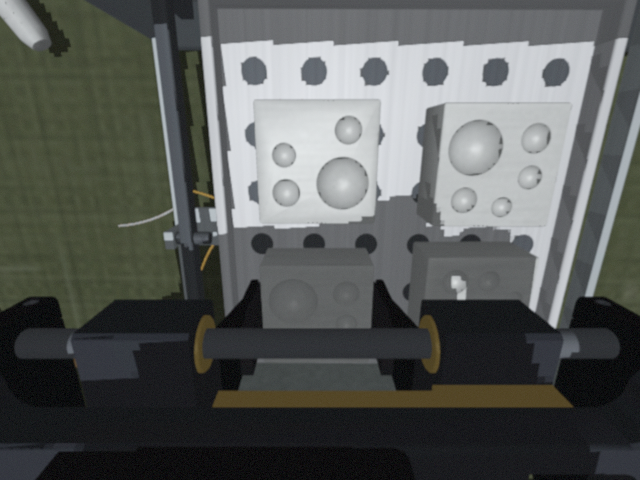

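```bash
python3 -m handwheel '[[0.04,0,0,0.003,0],[0.04,0,0,0.005,0],[0.04,0,0,0.005,0],[0.055,0,0,0.005,0],[0.058,0,0,0.005,0],[0.058,0,0,0.005,0],[0.058,0,0,-0.01,0],[0.058,0,0,-0.05,0],[0.058,0,0,-0.09,0],[0.058,0,0,-0.13,0],[0.04,-0.04,0,-0.14,0],[0.02,-0.08,0,-0.14,0],[0,-0.1,0,-0.14,0],[0,-0.1,0,-0.14,0],[0,-0.1,0,-0.14,0],[0,-0.1,0,-0.14,0]]';  python3 - <<'E'
from meas import *
p0=pose()[0];im=read_camera("wrist");p=camera_params("wrist");cv2.imwrite("pics/w26.png",im)
print(p0,pose()[0],get_obs()["grip_width"])
s=read_camera("scene"); cv2.imwrite("pics/s26.png",cv2.resize(s[140:340,200:400],(600,600)))
np.savez("w26.npz",**p)
E
```

```text
time_s: 40.7
tool_pos: [0.4716, -0.0485, 0.168]
tool_rot: [180.0, -0.0, 86.6]
force: [-0.4, 0.5, 0.5]
grip_width: 0.018
[ 0.47159397 -0.04847934  0.16799998] [ 0.4715897  -0.04844419  0.16788982] 0.014131809444774232
```

View pics/w26.png

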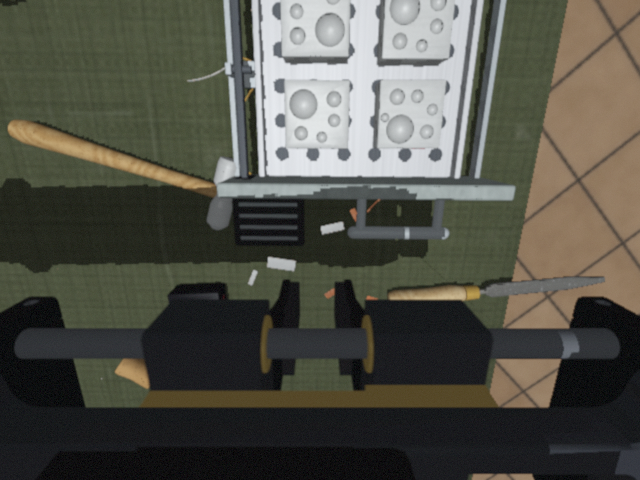

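View pics/s26.png

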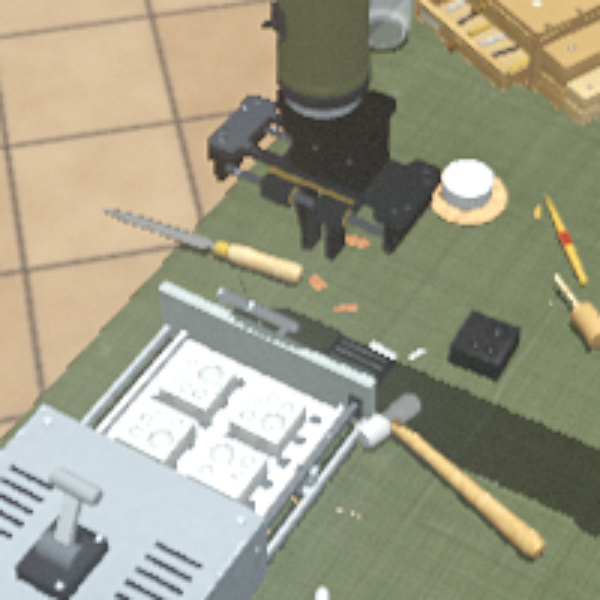

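All four blocks lie flat, cups up. Next is the paddle, at wrist (270,222).

```bash
python3 - <<'E'
from h import *
p=camera_params("wrist")
def D(w): 
    q=w[:2]-C; return (q@U).round(4),(q@V).round(4)
for n,uv,z in [("pad c",(270,222),.048),("pad NW",(237,200),.048),("pad NE",(303,200),.048),("pad SE",(303,245),.048),("pad SW",(236,245),.048),("panel topL outer",(220,199),.072),("panel topR outer",(513,199),.072),("mallet head R",(233,190),.012),("mallet head bottom",(218,228),.01),("handle",(400,233),.045)]:
    w=ray(p,uv,z); print(n,w.round(4),D(w))
for n,uv in [("A",(315,28)),("B",(417,28)),("C",(410,117)),("D",(317,115))]:
    w=ray(p,uv,.042); q=w[:2]-T; print(n,(q@U).round(4),(q@V).round(4))
go([.443,-.043,.07],86.5)
E
```

```text
pad c [ 0.4313 -0.033   0.048 ] (np.float64(-0.3113), np.float64(0.0769))
pad NW [ 0.4051 -0.0122  0.048 ] (np.float64(-0.2921), np.float64(0.1043))
pad NE [ 0.4613 -0.0154  0.048 ] (np.float64(-0.2919), np.float64(0.048))
pad SE [ 0.4585 -0.0557  0.048 ] (np.float64(-0.3323), np.float64(0.0483))
pad SW [ 0.399  -0.0522  0.048 ] (np.float64(-0.3324), np.float64(0.1079))
panel topL outer [ 0.398  -0.0066  0.072 ] (np.float64(-0.287), np.float64(0.1117))
panel topR outer [ 0.6261 -0.0199  0.072 ] (np.float64(-0.2863), np.float64(-0.1168))
mallet head R [ 0.3935 -0.0084  0.012 ] (np.float64(-0.289), np.float64(0.1161))
mallet head bottom [ 0.3731 -0.0453  0.01  ] (np.float64(-0.3271), np.float64(0.1342))
handle [ 0.5451 -0.0505  0.045 ] (np.float64(-0.3218), np.float64(-0.0379))
A 0.0271 0.0389
B 0.0274 -0.038
C -0.0356 -0.0381
D -0.0343 0.0372
shift tool [ 0.0039 -0.0288  0.0978] now [ 0.4715 -0.0486  0.1678] [ 1.7999e+02 -1.0000e-02  8.6650e+01]
twist deg 0.15228515898124328 rad 0.002657877426145709 q7 -0.5713452643864575 alt -3.1389347761636475
```

```bash
python3 - <<'E'
from h import *
go([*(C-U*.304+V*.066),.055],86.5)
E
python3 -m handwheel '[[0,0.01,-0.014,0.02,0],[0,0.022,-0.0276,0.05,0],[0,0.022,-0.0276,0.08,0],[0,0.022,-0.0276,0.1,0],[0,0.022,-0.0276,0.11,0],[0,0.022,-0.0276,0.112,0],[0,0.022,-0.0276,0.112,0]]' 20;  python3 - <<'E'
from h import *
print(get_obs()["grip_width"],get_obs()["force"]);cv2.imwrite("pics/w27.png",read_camera("wrist"));p=pose()[0]
q=p[:2]-C; print(p,q@U,q@V)
s=read_camera("side"); cv2.imwrite("pics/d27.png",cv2.resize(s[220:340,230:370],(700,600)))
E
```

```text
shift tool [ 0.0204 -0.0303  0.1128] now [ 0.4715 -0.0486  0.1678] [ 1.7999e+02 -1.0000e-02  8.6650e+01]
twist deg 0.15228515898124328 rad 0.002657877426145709 q7 -0.5713452643864575 alt -3.1389347761636475
time_s: 41.5
tool_pos: [0.4457, -0.026, 0.056]
tool_rot: [180.0, -0.0, 86.5]
force: [0.4, 0.0, 0.7]
grip_width: 0.0003
0.00030807658793863274 [0.44825963 0.02951525 0.724995  ]
[ 0.44606182 -0.02622326  0.05637883] -0.3036063105922779 0.06252006704413389
```

View pics/w27.png

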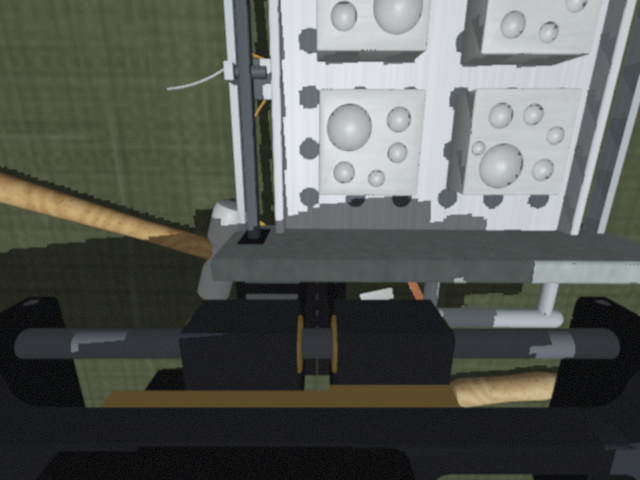

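View pics/d27.png

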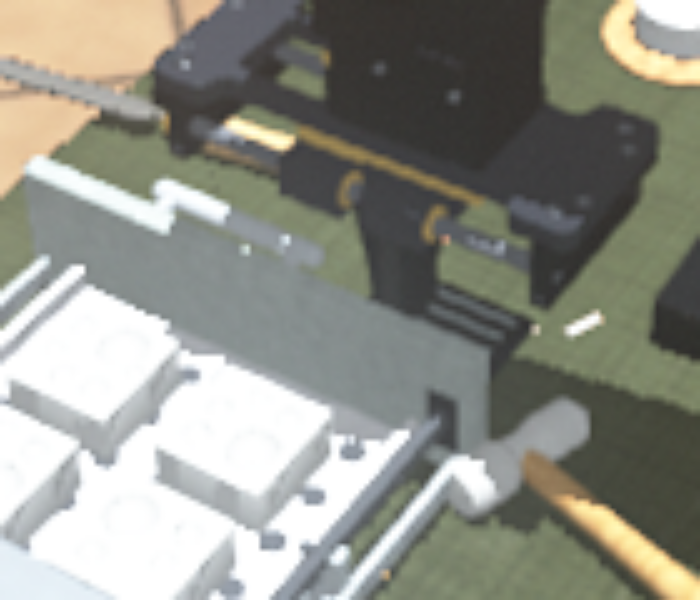

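```bash
python3 -m handwheel '[[0,0,-0.005,0.004,0],[0,0,-0.005,0.008,0],[0,0,-0.005,0.011,0],[0,0,-0.005,0.014,0],[0,0,-0.005,0.017,0],[0,0,-0.005,0.017,0]]'; python3 -m handwheel '[[0,0,0,0.002,0],[0,0,0,0.004,0],[0,0,0,0.006,0],[0,0,0,0.008,0],[0,0,0,0.008,0]]'; python3 - <<'E'
from h import *
p,_,o=pose();q=p[:2]-C; print(p,q@U,q@V,o["force"])
s=read_camera("side"); cv2.imwrite("pics/d28.png",cv2.resize(s[220:340,230:370],(700,600)))
E
```

```text
time_s: 42.2
tool_pos: [0.4401, -0.0274, 0.0387]
tool_rot: [-180.0, 0.1, 86.5]
force: [-0.5, -2.3, 4.5]
grip_width: 0.0005
time_s: 42.7
tool_pos: [0.4404, -0.0268, 0.0323]
tool_rot: [-179.9, 0.1, 86.5]
force: [-7.9, -1.5, 22.6]
grip_width: 0.0007
[ 0.44037815 -0.02679786  0.03228953] -0.30452681868568454 0.06815806444595825 [-7.86554578 -1.48604216 22.57510325]
```

View pics/d28.png

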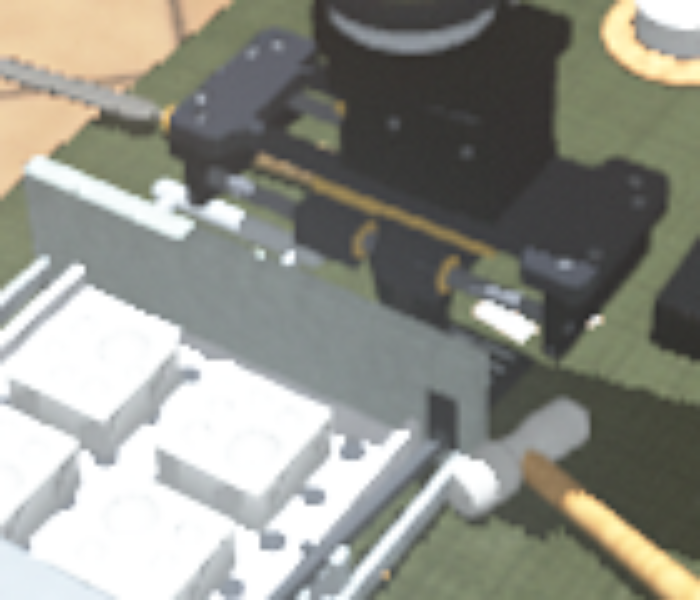

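The lever is at its stop (22.6 N, so past the 6 N full travel). I ease off a little and push the drawer in by the panel.

```bash
python3 -m handwheel '[[0,0,0,-0.001,0],[0,0.004,0,-0.001,0],[0,0.008,0,-0.001,0],[0,0.013,0,-0.001,0],[0,0.018,0,-0.001,0],[0,0.024,0,-0.001,0],[0,0.03,0,-0.001,0],[0,0.036,0,-0.001,0],[0,0.042,0,-0.001,0],[0,0.048,0,-0.001,0]]'; python3 - <<'E'
from h import *
p,_,o=pose();q=p[:2]-C; print(p,q@U,q@V,o["force"])
s=read_camera("side"); cv2.imwrite("pics/d29.png",cv2.resize(s[200:340,180:370],(760,560)))
E
```

```text
time_s: 43.75
tool_pos: [0.4435, 0.0212, 0.0328]
tool_rot: [-180.0, 0.1, 86.5]
force: [-3.8, -3.3, 14.9]
grip_width: 0.0004
[0.44346077 0.02120383 0.0327739 ] -0.2564264715191344 0.06801162556858954 [-3.76710211 -3.30721861 14.94793136]
```

View pics/d29.png

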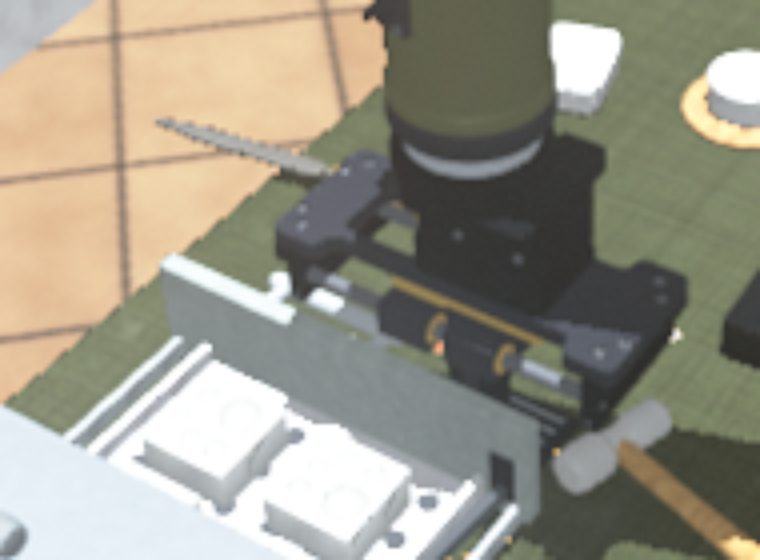

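```bash
python3 -m handwheel '[[0,0.004,0,0,0],[0,0.01,0,0,0],[0,0.017,0,0,0],[0,0.024,0,0,0],[0,0.031,0,0,0],[0,0.038,0,0,0],[0,0.045,0,0,0],[0,0.052,0,0,0],[0,0.059,0,0,0],[0,0.066,0,0,0],[0,0.073,0,0,0],[0,0.08,0,0,0],[0,0.087,0,0,0],[0,0.094,0,0,0],[0,0.1,0,0,0],[0,0.106,0,0,0],[0,0.11,0,0,0],[0,0.113,0,0,0],[0,0.113,0,0,0]]'; python3 - <<'E'
from h import *
p,_,o=pose();q=p[:2]-C; print(p,q@U,q@V,o["force"])
s=read_camera("side"); cv2.imwrite("pics/d30.png",cv2.resize(s[200:400,60:330],(800,593)))
E
```

```text
time_s: 45.7
tool_pos: [0.4511, 0.1355, 0.0329]
tool_rot: [179.9, -0.0, 86.5]
force: [-3.0, -1.2, 11.8]
grip_width: 0.0001
[0.45107974 0.13549401 0.03294192] -0.14188433060304112 0.06738411790645032 [-2.9647643  -1.23820096 11.83675646]
```

View pics/d30.png

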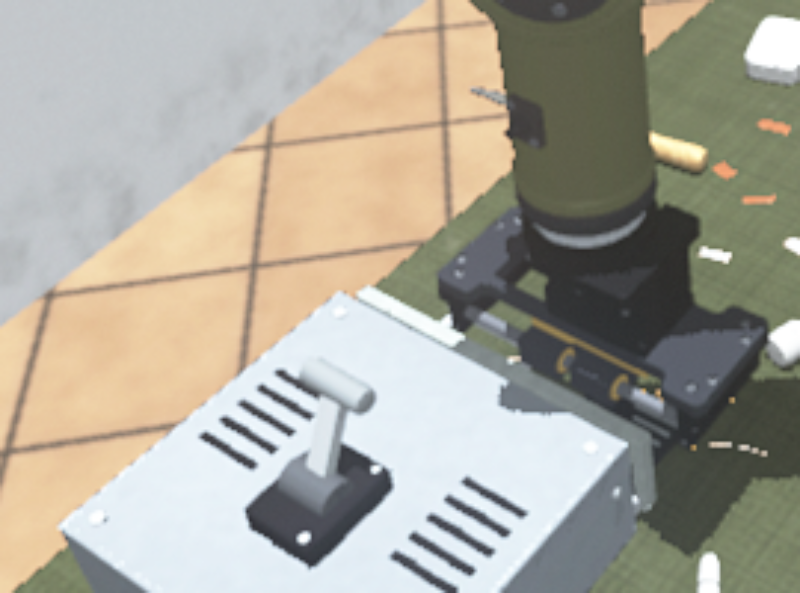

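```bash
python3 -m handwheel '[[0,0.002,0,0,0],[0,0.005,0,0,0],[0,0.008,0,0,0],[0,0.01,0,0,0],[0,0.01,0,0,0]]'; python3 -m handwheel '[[0,0.002,0,0,0],[0,0.004,0,0,0],[0,0.006,0,0,0],[0,0.006,0,0,0]]';  python3 - <<'E'
from h import *
p,_,o=pose();q=p[:2]-C; print(p,q@U,q@V,o["force"])
E
```

```text
time_s: 46.25
tool_pos: [0.4517, 0.1448, 0.0329]
tool_rot: [179.9, 0.0, 86.5]
force: [-2.1, -2.0, 13.1]
grip_width: 0.0004
time_s: 46.65
tool_pos: [0.4518, 0.1453, 0.0326]
tool_rot: [-180.0, 0.5, 86.4]
force: [-3.8, -13.1, 17.0]
grip_width: 0.0006
[0.45175767 0.14526953 0.03262674] -0.13208566411920725 0.0673042327357336 [ -3.81520301 -13.09433311  16.99124857]
```

```bash
python3 -m handwheel '[[0,0,0,0,0],[0,0,0,0,0],[0,0,0,0,0],[0,0,0,-0.01,0],[0,-0.003,0,-0.02,0],[0,-0.003,0,-0.05,0],[0,-0.01,0,-0.09,0],[0,-0.03,0,-0.14,0],[0,-0.05,0.04,-0.19,0],[0,-0.05,0.07,-0.2,0],[0,-0.05,0.07,-0.2,0],[0,-0.05,0.07,-0.2,0]]'; python3 - <<'E'
from h import *
p,_,o=pose();q=p[:2]-C; print(p,q@U,q@V,o["force"])
w=read_camera("wrist");pp=camera_params("wrist");cv2.imwrite("pics/w31.png",w)
s=read_camera("side"); cv2.imwrite("pics/d31.png",cv2.resize(s[200:400,60:330],(800,593)))
E
```

```text
time_s: 47.85
tool_pos: [0.5181, 0.097, 0.2314]
tool_rot: [-179.9, -0.1, 86.5]
force: [-0.8, 0.5, -1.1]
grip_width: 0.0004
[0.5180621  0.09695158 0.23137644] -0.17626569650371157 -0.001826271426028914 [-0.79120775  0.47509526 -1.10994379]
```

View pics/d31.png

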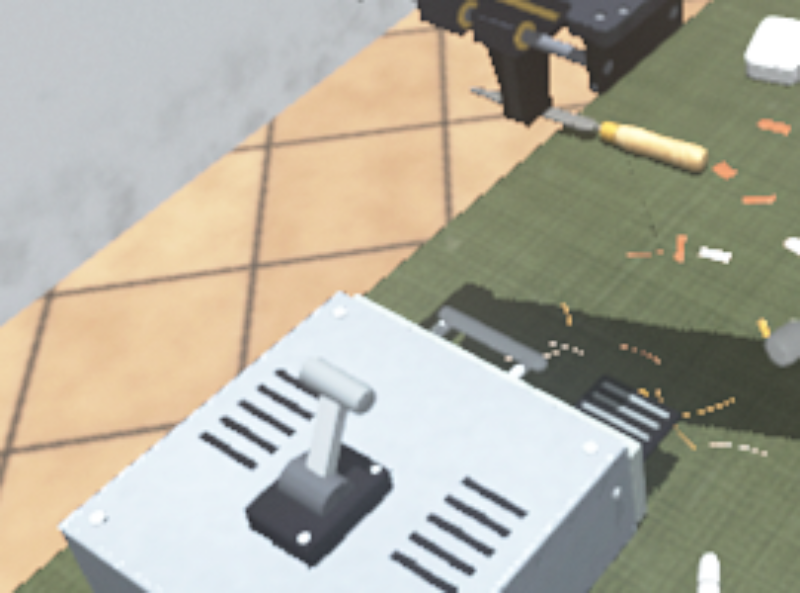

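View pics/w31.png

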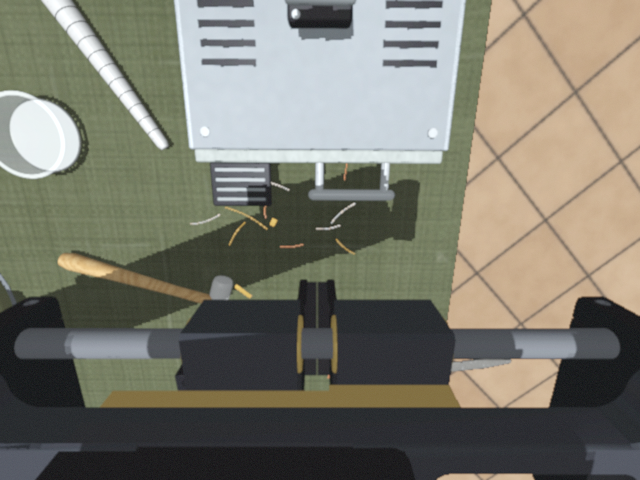

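The drawer looks home and the paddle is up at (240,185). A numeric check follows, then the switch.

```bash
python3 - <<'E'
from h import *
p=camera_params("wrist")
def D(w): 
    q=w[:2]-C; return (q@U).round(4),(q@V).round(4)
for n,uv,z in [("front",(320,149),.085),("panel outer",(320,162),.072),("pad near",(241,206),.048),("pad far",(241,163),.048)]: print(n,D(ray(p,uv,z)))
go([*(C-U*.045),.25],86.5)
E
```

```text
front (np.float64(-0.1023), np.float64(-0.002))
panel outer (np.float64(-0.1144), np.float64(-0.0022))
pad near (np.float64(-0.1613), np.float64(0.0803))
pad far (np.float64(-0.1173), np.float64(0.0774))
shift tool [ 1.309e-01  1.000e-04 -1.950e-02] now [0.5163 0.0974 0.2305] [-1.7987e+02 -1.0000e-02  8.6610e+01]
twist deg 0.10683136802258275 rad 0.001864559116403853 q7 -20.886742615117328 alt -3.139728094473389
```

```bash
python3 -m handwheel '[[0,0.03,0,0,0],[0,0.07,0,0,0],[0,0.11,0,0,0],[0,0.131,0,0,0],[0,0.131,0,0.03,0],[0,0.131,0,0.065,0],[0,0.131,0,0.0855,0],[0,0.131,0,0.0855,0],[0,0.145,0,0.0855,0],[0,0.158,0,0.0855,0],[0,0.168,0,0.0855,0],[0,0.178,0,0.0855,0],[0,0.186,0,0.0855,0],[0,0.192,0,0.0855,0],[0,0.192,0,0.0855,0],[0,0.192,0,0.04,0],[0,0.192,0,0,0],[0,0.14,0,0,0]]'; python3 -m handwheel '[[0,-0.05,0,-0.01,0],[0,-0.1,0,-0.02,0],[0,-0.15,0,-0.02,0],[0,-0.2,0,-0.02,0],[0,-0.2,0,-0.02,0],[0,-0.2,0,-0.02,0]]'; python3 - <<'E'
from meas import *
w=read_camera("wrist");cv2.imwrite("pics/w32.png",w)
d=read_camera("side"); cv2.imwrite("pics/d32.png",cv2.resize(d[170:450,60:400],(720,593)))
s=read_camera("scene"); cv2.imwrite("pics/s32.png",cv2.resize(s[140:400,150:400],(577,600)))
print(get_obs()["force"])
for b in blocks(s,camera_params("scene"),(290,155,380,245),vmin=215): print(*b)
E
```

```text
time_s: 49.75
tool_pos: [0.5265, 0.2479, 0.2378]
tool_rot: [179.6, -0.6, 87.2]
force: [0.6, 0.3, 0.3]
grip_width: 0.0001
time_s: 50.35
tool_pos: [0.5142, 0.0364, 0.2515]
tool_rot: [180.0, 0.0, 86.2]
force: [0.1, 0.3, -0.9]
grip_width: 0.0007
[0.42682334 0.36003769 1.76933017]
[356. 199.] [ 0.4462 -0.325 ] [49.9 54.7] 59.7
[322. 194.] [ 0.5514 -0.2938] [43.8 75.9] 21.2
```

View pics/d32.png

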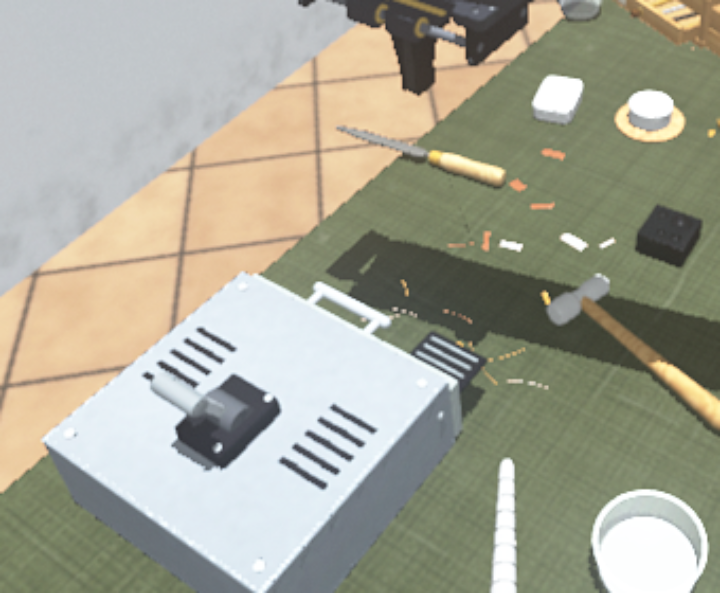

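View pics/w32.png

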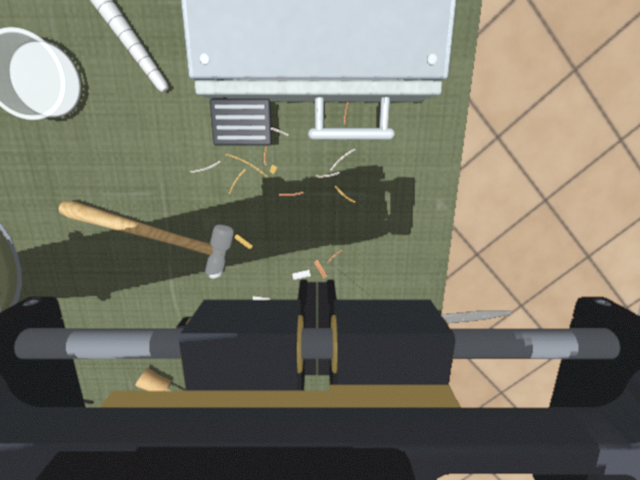

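View pics/s32.png

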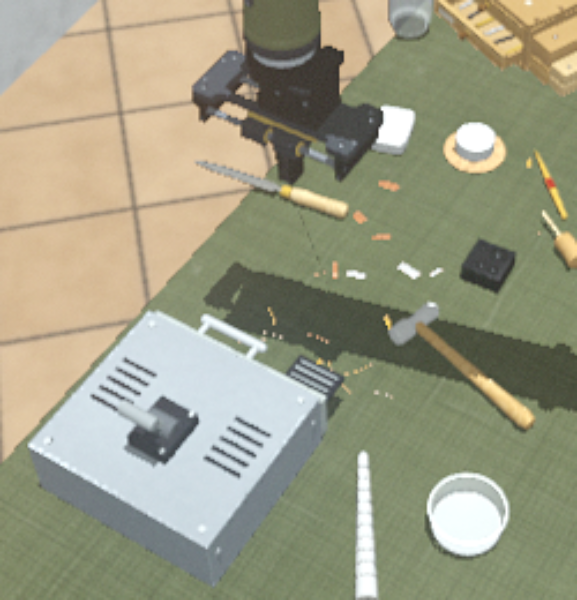

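The toggle leans to the back (ON), the drawer is flush, the lever is up, the round tin is on the mat and the flat tin has not moved. The gripper is clear of everything. I hand the job in.

```bash
python3 -c "
from cell import *
print(sign_off())"
```

```text
the job is handed in; nothing more can be done
None
```

The drawer is changed over and I handed the job in at about 50 s, but `sign_off` gave no verdict. I switched the dryer off, stood the round tin on the mat and laid all four cupped blocks 2×2 in the tray. Then I pressed the lever to its stop, pushed the drawer home, let the lever up and switched the dryer on.

**One mishap:** I lowered onto the round tin before the fingers were fully open, and it tipped on edge in the drawer. I toppled it back, judging from the seam and the way it fell that its lid is up, and then carried it over.

**Last checks:**
- **Switch:** it leans to the back (ON), the same as at the start.
- **Drawer:** the panel stands 12 mm in front of the cabinet, which is its own thickness, so the drawer is home.
- **Lever:** the paddle looks up, and its outline fits its height when up.
- **Round tin:** it measured within 2 mm of the mat's centre when I put it down, and it had not moved since.
- **Blocks:** the last look before closing showed all four flat, cups up and apart. They cannot be seen once the drawer is shut, so I did not recheck them.
- **Flat tin:** it looks unmoved. The last automatic fit was off because the gripper partly hid it; earlier ones agreed within about 1 mm.

The scene and wrist cameras disagreed by a few millimetres, in part because some wrist pictures were taken before the arm settled. This did not affect any grasp or placing.

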